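Make up two press changeover kits

TASK

Make up the two changeover kits for the staking presses from the row of tooling parts. In the three-pocket tray, stand the large flanged bush in the end pocket next to the finger tab, the punch in the middle pocket and the hexagonal standoff in the other end pocket; in the two-pocket tray, put the rail in the long pocket and the small flanged bush in the square one. Every part stands upright on its pocket's floor, and the plain spacer ring, the control box and the screwdriver stay where they are.

Things in the scene. Friction and masses are not known exactly. Their poses are not given: they have to be found in the camera images.
- tray3: Loose dark grey kit tray (0.45 kg) with three square pockets in a row and a finger tab at one end. 70 mm (x) by 204 mm (y), 18 mm high; floor 4 mm, walls 3 mm; pockets 64 x 64 mm inside. Origin: centre of the underside. Pocket centres at y = +67 (tab end), 0 and -67 mm. Tab at the +y end: 36 mm wide, 18 mm beyond the wall, 14 to 18 mm above the bench. z up.
- tray2: Loose dark grey kit tray (0.45 kg) with one long and one square pocket, no tab. 70 mm (x) by 183 mm (y), 18 mm high; floor 4 mm, walls 3 mm. Origin: centre of the underside. Long pocket: 64 mm (x) by 110 mm (y) inside, centre at y = -33.5 mm. Square pocket: 64 x 64 mm inside, centre at y = +56.5 mm. z up.
- big_bush: Large steel guide bush standing on its flange: flange 44 mm diameter, 8 mm high; sleeve 34 mm diameter, total height 44 mm, dark 20 mm bore in the top; about 0.26 kg. Origin: centre of the underside; z up along its axis.
- small_bush: Small steel guide bush of the same form: flange 32 mm diameter, 8 mm high; sleeve 22 mm diameter, total height 40 mm, dark 12 mm bore in the top; about 0.11 kg. Origin: centre of the underside; z up along its axis.
- punch: Steel staking punch standing on its foot: round foot 40 mm diameter, 14 mm high, then a plain 18 mm diameter shank up to 56 mm, ending in a blunt cone; total height 68 mm; about 0.22 kg. Origin: centre of the underside; z up along its axis.
- hex_standoff: Steel hexagonal standoff, upright: 30 mm across flats (34.6 mm across corners), 42 mm high, a dark 14 mm hole in the middle of its top; about 0.2 kg. Origin: centre of the underside; its flats face its own +y and -y and every 60 degrees from there; z up.
- rail: Aluminium locating rail, a bar standing on its narrow long face: 80 mm long (its x), 20 mm wide (its y), 40 mm high, with two dark dowel holes and a slot on its top; about 0.17 kg. Origin: centre of the underside; z up.
- spacer_ring: Bystander, stays in the stock row: low plain steel ring, 46 mm outside, 26 mm inside diameter, 16 mm high, without a flange. Origin: centre of the underside.
- control_box: Bystander: two-button control box, black below and cream above, 90 by 75 mm, 60 mm high (72 mm with the red button), to the left of the work. Origin: centre of the underside.
- screwdriver: Bystander: screwdriver with yellow handle, about 190 mm long, lying beyond the stock on or near a white drawing sheet. Its x runs from the handle to the tip; origin under its middle.
Mind the look-alikes: they are no part of the job. Leave any yellow look-alike of the punch alone.

How it is judged (in metres and radians):
At the end, for the whole second after the job is handed in: Each part stands upright (0.15 rad) and at rest on the floor of its own pocket, off the pocket centre in tray x and y by less than: large bush 15 mm, punch 18 mm, standoff and small bush 22 mm, rail 26 mm (about as far as the walls allow). Both trays lie flat (0.05 rad) (x of big_bush in the frame of tray3 between -0.015 and 0.015 m and y of big_bush in the frame of tray3 between 0.052 and 0.082 m and z of big_bush in the frame of tray3 between 0 and 0.009 m and angle between each of big_bush, punch, hex_standoff, rail, small_bush's own z axis and vertical below 0.15 rad and linear speed of each of big_bush, punch, hex_standoff, rail, small_bush below 0.02 m/s and angular speed of each of big_bush, punch, hex_standoff, rail, small_bush below 0.3 rad/s and x of punch in the frame of tray3 between -0.018 and 0.018 m and y of punch in the frame of tray3 between -0.018 and 0.018 m and z of punch in the frame of tray3 between 0 and 0.009 m and x of hex_standoff in the frame of tray3 between -0.022 and 0.022 m and y of hex_standoff in the frame of tray3 between -0.089 and -0.045 m and z of hex_standoff in the frame of tray3 between 0 and 0.009 m and x of rail in the frame of tray2 between -0.026 and 0.026 m and y of rail in the frame of tray2 between -0.0595 and -0.0075 m and z of rail in the frame of tray2 between 0 and 0.009 m and x of small_bush in the frame of tray2 between -0.022 and 0.022 m and y of small_bush in the frame of tray2 between 0.0345 and 0.0785 m and z of small_bush in the frame of tray2 between 0 and 0.009 m and angle between each of tray3, tray2's own z axis and vertical below 0.05 rad); the robot touches nothing.
It fails at once if the spacer ring is moved by more than 20 mm (distance of spacer_ring from where it was at the start of the episode above 0.02 m).
It fails at once if the control box is moved by more than 20 mm (distance of control_box from where it was at the start of the episode above 0.02 m).
It fails at once if the screwdriver is moved by more than 20 mm (distance of screwdriver from where it was at the start of the episode above 0.02 m).
It also fails if it takes over 131 s, if anything falls off the work surface, if the arm or the gripper's body presses on something with over 40 N, if the wrist force passes 120 N, or if a joint passes its speed limit or range.

ROBOT

A 7-joint arm with a two-finger parallel gripper is mounted at the origin on the work surface. World frame = base frame: x ahead of the robot, y to its left, z up, the work surface at z = 0. Lengths are in mm, angles in rad, forces in N, time in s.
With the tool pointing down it reaches from about 400 to 850 mm from the base axis. Payload 4.4 kg.
Tool frame: the origin (TCP) lies midway between the tips of the shut fingers; the grasp point (between the pads) lies 19 mm behind it; z points along the fingers, y is the direction in which the jaws open and shut (so a half turn about z gives the same grasp; the last joint's range is limited). The gripper opens to 94 mm and grips with 3 to 60 N. Pads are 16 mm wide; open, the fingers measure 119 mm over their backs; the gripper's body (75 mm by 177 mm) begins 78 mm behind the grasp point.
Start: joints at [1.074, 0.628, 0.038, 1.517, -0.027, 0.996, -0.02], TCP at [271.468, -590.613, 205.478] pointing down, gripper open.
Joint ranges: [-3.06, 3.06], [-0.37, 2.12], [-1.25, 1.32], [0.18, 2.47], [-1.1, 4.24], [0.23, 1.98], [-2.94, 2.94]. Speed limits (rad/s): [2.57, 2.57, 3.14, 3.14, 3.14, 3.14, 3.14].

INTERFACE

Orientations are given as [roll, pitch, yaw] about the fixed x, y, z axes, in that order (R = Rz(yaw) Ry(pitch) Rx(roll)).
In Python, from workcell import ctrl, read_camera, get_calibration, ticket, spotter gives the robot as it stands. The module is installed in compiled form; this text tells all that it offers.
- The arm moves only by the tool arm_command, never from a script. Its argument "motion" is text: rows parted by semicolons, each of 7 numbers parted by spaces: the turn, a rotation vector about the tool's x, y, z in rad, then the shift along the tool's x, y, z in m, then the opening in per cent of the stroke, from 0 (shut) to 100 (fully open). In form: rx ry rz tx ty tz hand; .... A call has 1 to 5 rows; each row is the pose to reach, as a shift and turn from the pose measured when the call began, along the tool's axes at that moment; what a row does not reach only later rows make up. A row lasts 1/8 s, in which the tool goes at most 62.5 mm and 10.7 degrees, less where a joint would pass 70% of its speed; a pose out of reach is approached as far as the arm can. A call with a gripper value outside its range is refused whole. The fingers move at their own pace and stop on an object; "force" is the grip in N (left out, the last holds). Time passes only in rows, so rows that repeat a pose let the fingers close. It gives the time, the measured TCP pose, the force and the opening at its end, in the units of the state.
- ctrl.get_state(): the state, without advancing time (a new reading comes with each control period).
- read_camera(name): name is "scene" or "top" or "wrist"; returns the picture (480x640x3 uint8, red, green, blue); there is no depth.
- get_calibration(name): a dict with "camera_matrix" (3x3 intrinsics, pixels), "position" and "rotation" of the camera in the world; the wrist camera has in their place "tool_from_camera" (4x4, takes a point from camera to tool coordinates, whose origin is the TCP and whose axes are the flange's). Camera axes: x right, y up, looking along -z (the intrinsics and any distortion apply to the point x, -y, -z); pixel columns grow to the right and rows downward; lengths in mm; the calibration is good to about 2 mm. The wrist camera is an equidistant fisheye: a pixel r from the principal point sees the ray r / f radians off the axis. A picture is of the moment at which its call begins: read the wrist's pose just before it. get_calibration takes no time and is no camera call.
- ticket.close_job(): hands the job in, once; it reports no verdict.
Trained networks look in the newest picture that a camera, given by its name, has taken for a name from the list of things; names that differ only in an ending like _2 or _b are one class to them, and where a whole thing is asked for, a point or a joint stands for the part that bears it (a point fixed in the world has none). Each returns a list of dicts, best first, with "p" (0 to 1); they miss things now and then, are a little off and sometimes report something else, mostly with a low value. They report only what shows in the picture. A call takes as long as a camera call. They do not tell look-alikes from the thing itself.
- spotter.trace(camera, query): "pixels" (480x640 bool, what is visible of it) and "location" ([column, row] in pixels, amid what is visible of it).
- spotter.spot_point(camera, query): "location" ([column, row] in pixels: a listed point, or the origin of a listed thing).
The state is a dict: "time_s": time; "joint_pos": joint angles; "joint_vel": joint speeds; "joint_efforts": joint torques, N m; "position": TCP position; "ee_rot": TCP orientation; "force": force on the tool from outside, world axes, zero at the start; "moment": the same for the moment, N m; "opening": opening from 0.0 (shut) to 1.0 (fully open).
Only numpy, scipy, OpenCV 4.12 (cv2) and the standard library are available. Lean on these libraries where they do the work, as an engineer would, in place of code of your own. Each camera call takes 0.05 s, during which the arm holds its last target.

## Working session

There is one attempt and no reset: what is moved stays moved. The work goes in short steps, Python scripts to look and compute and a tool call to move; the robot and the scene stay as the last step left them, time stands still between calls to the robot, and variables do not carry over. Pictures are saved under pics/ and viewed, and the job is handed in when it is done.

Besides the shell and the picture viewer there is one more tool, called after "Emit:" by a JSON object that holds its "fn" and its "kwargs". arm_command: Moves the arm, as the interface text tells. Its arguments: {"type":"object","properties":{"motion":{"type":"string"},"force":{"type":"number"}},"required":["motion"]}

```bash
mkdir -p pics; ls; python3 - <<'E'
from workcell import ctrl, read_camera, get_calibration
import cv2
s=ctrl.get_state(); print(s)
for n in ["scene","top","wrist"]:
    im=read_camera(n); cv2.imwrite(f"pics/{n}0.png",im[:,:,::-1])
    print(n,get_calibration(n))
E
```

```text
pics
{'time_s': 0.0, 'joint_pos': array([ 1.07422979,  0.62934844,  0.03845944,  1.51834808, -0.02698425,
        0.99628181, -0.01999362]), 'joint_vel': array([-7.50830862e-05,  2.74753544e-05, -1.41275529e-03,  2.36867936e-04,
       -4.21323974e-04,  1.35540452e-03, -1.61248410e-03]), 'joint_efforts': array([-1.41284716e-03, -5.49747241e+01,  1.14319749e+00, -1.86642784e+01,
       -5.22055419e-02,  2.37918226e-02,  2.45620486e-04]), 'position': array([ 271.15684791, -590.0176088 ,  204.55932131]), 'ee_rot': array([-3.13972608e+00,  4.77430601e-05,  4.30767834e-01]), 'force': array([-0.39349086, -0.45515742,  1.03759219]), 'moment': array([ 0.00256156, -0.0043179 , -0.00989279]), 'opening': 0.9994567977601118}
scene {'camera_matrix': array([[609.71227353,   0.        , 317.80178434],
       [  0.        , 609.71227353, 228.66766038],
       [  0.        ,   0.        ,   1.        ]]), 'position': array([1160.55184288, -657.21451397,  879.26151465]), 'rotation': array([0.84383662, 0.00705442, 0.70436103])}
top {'camera_matrix': array([[459.73418133,   0.        , 318.64811433],
       [  0.        , 459.73418133, 239.83053944],
       [  0.        ,   0.        ,   1.        ]]), 'position': array([ 392.59435468,   84.80238619, 1260.81082226]), 'rotation': array([ 0.13323844,  0.00237372, -1.55312033])}
wrist {'camera_matrix': array([[371.64829954,   0.        , 320.05286211],
       [  0.        , 371.64829954, 234.83844657],
       [  0.        ,   0.        ,   1.        ]]), 'tool_from_camera': array([[ 2.57838040e-04,  9.58952458e-01,  2.83566776e-01,
         8.27332421e+01],
       [ 9.99999927e-01, -1.66854452e-04, -3.45007038e-04,
         1.00242562e+00],
       [-2.83530968e-04,  2.83566844e-01, -9.58952431e-01,
        -1.77403255e+02],
       [ 0.00000000e+00,  0.00000000e+00,  0.00000000e+00,
         1.00000000e+00]])}
```

View pics/top0.png

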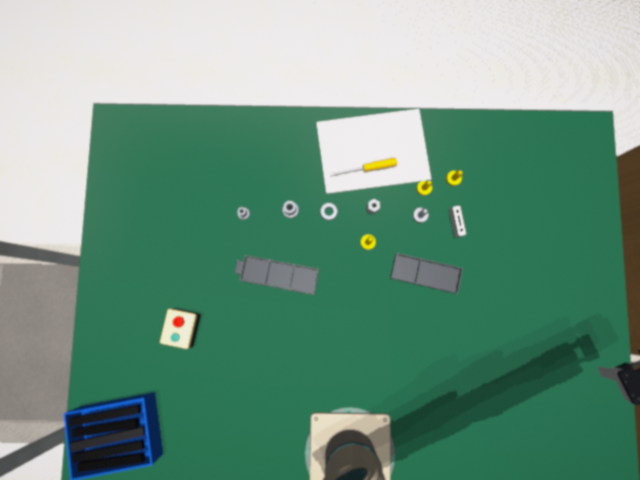

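View pics/scene0.png

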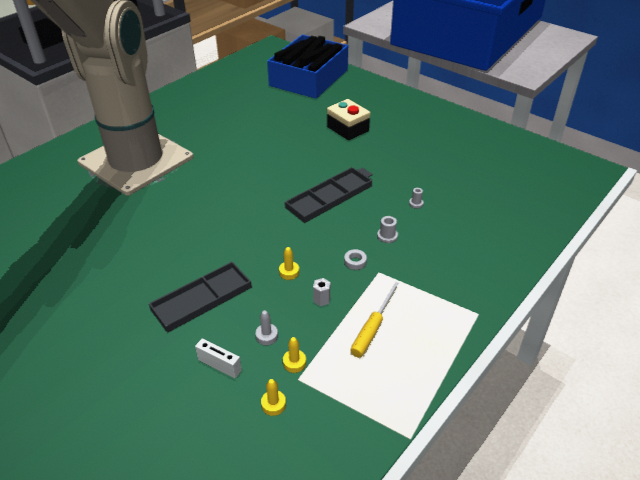

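View pics/wrist0.png

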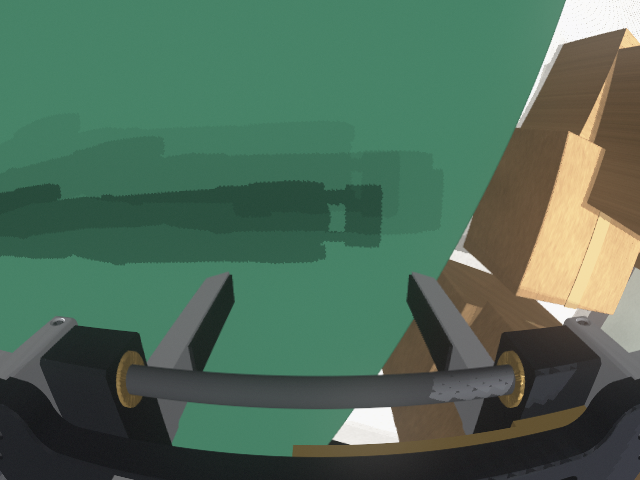

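The row, left to right in the top view: small bush (243,212), big bush (290,209), ring (329,211), hex (374,205), grey punch (421,214) and rail (459,221). Tray3 is at (280,275) with its tab on the left. Tray2 is at (427,272) with its square pocket on the left. Three yellow look-alikes are close by. Next I'll measure positions.

```bash
cat > h.py <<'E'
import numpy as np, cv2
from scipy.spatial.transform import Rotation as R
from workcell import ctrl, read_camera, get_calibration, ticket, spotter
def cam(n,st=None):
    c=get_calibration(n); K=c["camera_matrix"]
    if n!="wrist": return K,np.array(c["position"]),R.from_euler('xyz',c["rotation"]).as_matrix()
    st=st or ctrl.get_state(); T=c["tool_from_camera"]; Rt=R.from_euler('xyz',st["ee_rot"]).as_matrix()
    return K,st["position"]+Rt@T[:3,3],Rt@T[:3,:3]
def ray(n,px,C):
    K,p,M=C; u=(px[0]-K[0,2])/K[0,0]; v=(px[1]-K[1,2])/K[1,1]
    if n=="wrist":
        r=np.hypot(u,v); s=np.sin(r)/max(r,1e-9); d=np.array([u*s,-v*s,-np.cos(r)])
    else: d=np.array([u,-v,-1.])
    return p,M@d
def onplane(n,px,z,C):
    p,d=ray(n,px,C); return (p+d*(z-p[2])/d[2])
def proj(n,X,C):
    K,p,M=C; q=M.T@(np.array(X)-p); a=np.array([q[0],-q[1],-q[2]])
    if n=="wrist":
        r=np.hypot(a[0],a[1]); th=np.arctan2(r,a[2]); uv=a[:2]/max(r,1e-9)*th
    else: uv=a[:2]/a[2]
    return uv*K[0,0]+K[:2,2]
E
python3 - <<'E'
from h import *
C={n:cam(n) for n in("scene","top")}
for n in C: read_camera(n)
for q in ["tray3","tray2","big_bush","small_bush","punch","hex_standoff","rail","spacer_ring","control_box","screwdriver"]:
    for n in C:
        for r in spotter.spot_point(n,q)[:5]:
            print(q,n,round(r["p"],2),np.round(r["location"],1),np.round(onplane(n,r["location"],0,C[n])[:2],1))
print(ctrl.get_state()["time_s"])
E
```

```text
tray3 scene 0.64 [331.9 196.1] [467.4 199.1]
tray3 scene 0.57 [199.8 297.3] [ 470.  -205.9]
tray3 scene 0.3 [413.  205.3] [629.5 291. ]
tray3 top 0.74 [425.5 272.4] [ 476.6 -203.5]
tray3 top 0.55 [279.8 274. ] [465.2 195.6]
tray2 scene 0.64 [331.9 196.1] [467.4 199.1]
tray2 scene 0.57 [199.8 297.3] [ 470.  -205.9]
tray2 scene 0.3 [413.  205.3] [629.5 291. ]
tray2 top 0.74 [425.5 272.4] [ 476.6 -203.5]
tray2 top 0.55 [279.8 274. ] [465.2 195.6]
big_bush top 0.64 [290.4 207.5] [651.3 171.3]
small_bush scene 0.7 [415.3 203. ] [628.9 301.2]
small_bush top 0.69 [278.7 273.4] [466.8 198.6]
small_bush top 0.55 [242.6 213.6] [631.6 304.2]
punch scene 0.92 [291.5 273.6] [563. -45.]
punch scene 0.81 [292.8 363.8] [ 711.1 -205. ]
punch scene 0.71 [267.5 335.5] [ 634.5 -188.7]
punch scene 0.58 [271.3 406.9] [ 741.2 -290.6]
punch scene 0.41 [388.7 235.4] [646.2 172.9]
punch top 0.68 [453.6 179. ] [ 740.8 -286. ]
punch top 0.61 [420.9 216.9] [ 630.8 -192.7]
punch top 0.58 [366.2 240.5] [561.9 -40.8]
hex_standoff scene 0.93 [321.9 298.2] [652.  -56.2]
hex_standoff top 0.53 [371.6 212.7] [640.4 -55.5]
rail scene 0.62 [218.9 365.7] [ 615.7 -290.5]
rail top 0.62 [457.4 221.9] [ 618.5 -293.9]
spacer_ring scene 0.73 [354.4 260.1] [636.   66.3]
spacer_ring top 0.49 [328.5 212.5] [638.9  64.7]
spacer_ring top 0.17 [246.2 214. ] [630.7 294.1]
control_box scene 0.6 [346.3 128.4] [313.9 446.6]
control_box top 0.9 [184.6 325.7] [321.2 448.7]
screwdriver scene 0.59 [345.  126.2] [304.5 452.9]
screwdriver scene 0.57 [378.  319.6] [765.9 -29.8]
screwdriver top 0.7 [362.3 167.4] [770.1 -28.9]
screwdriver top 0.62 [327.4 213.2] [636.8  67.7]
1.25
```

```bash
python3 - <<'E'
from h import *
C=cam("top"); im=read_camera("top"); Cs=cam("scene"); sc=read_camera("scene")
for q in ["tray3","rail"]:
    for n,c in(("top",C),("scene",Cs)):
      for r in spotter.trace(n,q)[:2]:
        m=r["pixels"].astype(np.uint8)
        cnt=max(cv2.findContours(m,0,1)[0],key=cv2.contourArea)[:,0]
        z={"tray3":18 ,"rail":40}[q]
        P=np.array([onplane(n,p,z,c)[:2] for p in cnt],np.float32)
        print(q,n,r["p"],r["location"],cv2.minAreaRect(P))
crop=cv2.resize(im[150:310,220:480],None,fx=3,fy=3,interpolation=cv2.INTER_CUBIC)
cv2.imwrite("pics/topc.png",crop[:,:,::-1])
E
```

```text
tray3 top 0.98 [277.5, 271.4] ((465.8178405761719, 205.28402709960938), (227.573974609375, 75.61443328857422), 80.15306091308594)
tray3 top 0.9 [426.0, 274.7] ((474.6026916503906, -200.8032989501953), (184.5198516845703, 70.06336975097656), 77.7923812866211)
tray3 scene 0.98 [197.8, 294.4] ((479.9617614746094, -208.7572784423828), (190.26043701171875, 88.76630401611328), 78.25982666015625)
tray3 scene 0.66 [329.2, 190.2] ((469.39508056640625, 194.46347045898438), (232.4636688232422, 88.64192962646484), 80.58080291748047)
rail top 0.88 [455.5, 221.7] ((614.2269897460938, -281.24200439453125), (82.49187469482422, 32.1158561706543), 10.611308097839355)
rail scene 0.86 [215.5, 356.7] ((626.7789306640625, -297.227294921875), (99.14252471923828, 40.61345672607422), 10.243370056152344)
```

View pics/topc.png

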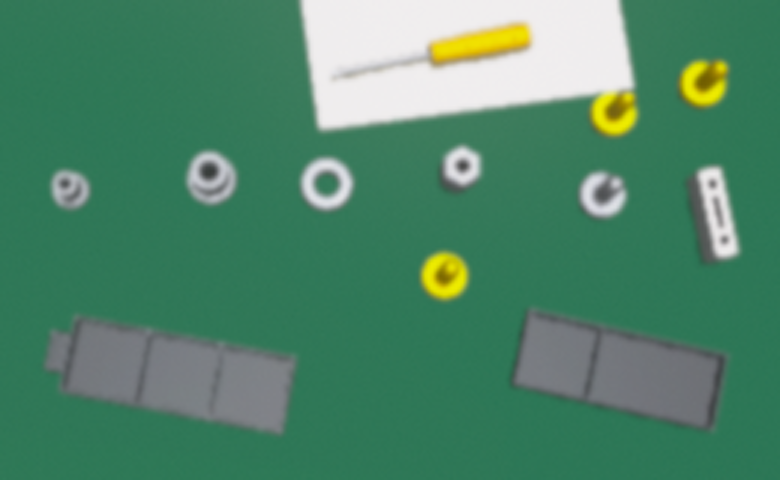

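```bash
cat > go.py <<'E'
import sys
from h import *
# python3 go.py x y z yawdeg : relative row from current pose (tool kept straight down)
def rel(x,y,z,yaw,st=None):
    st=st or ctrl.get_state(); A=R.from_euler('xyz',st["ee_rot"]); B=R.from_euler('xyz',[np.pi,0,np.deg2rad(yaw)])
    w=(A.inv()*B).as_rotvec(); t=A.inv().apply(np.array([x,y,z])-st["position"])/1000
    print("%s,%s,%s,%s: "%(x,y,z,yaw)," ".join("%.3f"%v for v in [*w,*t]), "rows~%.1f"%max(np.linalg.norm(t)/.0625,np.rad2deg(np.linalg.norm(w))/10.7))
if __name__=="__main__":
    for a in sys.argv[1:]: rel(*map(float,a.split(',')))
E
python3 go.py 610,-287,200,10.5
```

```text
610.0,-287.0,200.0,10.5:  0.000 -0.000 0.247 0.434 -0.135 0.005 rows~7.3
```

Emit:
{"fn": "arm_command", "kwargs": {"motion": "0 0 0.247 0.434 -0.135 0.005 100; 0 0 0.247 0.434 -0.135 0.005 70; 0 0 0.247 0.434 -0.135 0.005 50; 0 0 0.247 0.434 -0.135 0.005 50; 0 0 0.247 0.434 -0.135 0.005 50", "force": 20}}

```text
time_s: 2.17
position: [505.3, -380.3, 202.2]
ee_rot: [3.141, -0.0, 0.184]
force: [-0.7, -0.0, 0.4]
opening: 0.614
```

```bash
python3 go.py 610,-287,200,10.5
```

```text
610.0,-287.0,200.0,10.5:  0.000 -0.000 0.000 0.120 -0.073 0.002 rows~2.2
```

Emit:
{"fn": "arm_command", "kwargs": {"motion": "0 0 0 0.12 -0.073 0.002 50; 0 0 0 0.12 -0.073 0.002 50; 0 0 0 0.12 -0.073 0.002 50; 0 0 0 0.12 -0.073 0.002 50"}}

```text
time_s: 2.68
position: [610.5, -285.5, 199.9]
ee_rot: [3.141, -0.0, 0.186]
force: [-0.5, -0.9, -0.3]
opening: 0.5
```

```bash
python3 - <<'E'
from h import *
st=ctrl.get_state(); C=cam("wrist",st); im=read_camera("wrist"); print(st["position"],st["ee_rot"])
r=spotter.trace("wrist","rail")
for x in r[:3]:
    m=x["pixels"].astype(np.uint8); cnt=max(cv2.findContours(m,0,1)[0],key=cv2.contourArea)[:,0]
    P=np.array([onplane("wrist",p,40,C)[:2] for p in cnt],np.float32); print(x["p"],x["location"],cv2.minAreaRect(P))
print(spotter.spot_point("wrist","rail")[:2])
for X in [(619,-292,0),(619,-292,40)]: print(proj("wrist",X,C))
cv2.imwrite("pics/w1.png",im[:,:,::-1])
E
```

```text
[ 610.50193111 -285.48595263  199.90410333] [ 3.14132352e+00 -1.66158567e-05  1.86336750e-01]
0.68 [321.3, 208.8] ((618.2882080078125, -287.7802734375), (82.41786193847656, 19.189453125), 11.129907608032227)
[{'location': [322.0, 205.8], 'p': 0.81}]
[326.59990074 201.73784917]
[327.36627977 210.21060939]
```

View pics/w1.png

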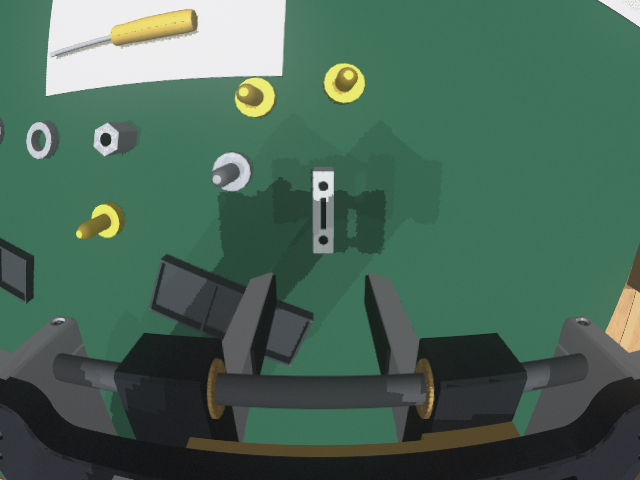

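```bash
python3 go.py 618,-288,100,11 618,-288,17,11
```

```text
618.0,-288.0,100.0,11.0:  0.002 0.001 -0.012 0.010 0.000 0.100 rows~1.6
618.0,-288.0,17.0,11.0:  0.002 0.001 -0.012 0.010 0.000 0.183 rows~2.9
```

Emit:
{"fn": "arm_command", "kwargs": {"motion": "0 0 0 0.008 0.001 0.1 50; 0 0 0 0.008 0.001 0.1 50; 0 0 0 0.008 0.001 0.183 50; 0 0 0 0.008 0.001 0.183 50; 0 0 0 0.008 0.001 0.183 50"}}

```text
time_s: 3.45
position: [614.5, -290.4, 16.8]
ee_rot: [3.14, 0.003, 0.178]
force: [-0.4, 0.5, 0.6]
opening: 0.5
```

```bash
python3 - <<'E'
from h import *
st=ctrl.get_state(); im=read_camera("wrist"); print(st["position"],st["ee_rot"])
cv2.imwrite("pics/w2.png",im[:,:,::-1])
E
```

```text
[ 614.50372722 -290.39861949   16.81046541] [3.14042384 0.00321819 0.17831906]
```

View pics/w2.png

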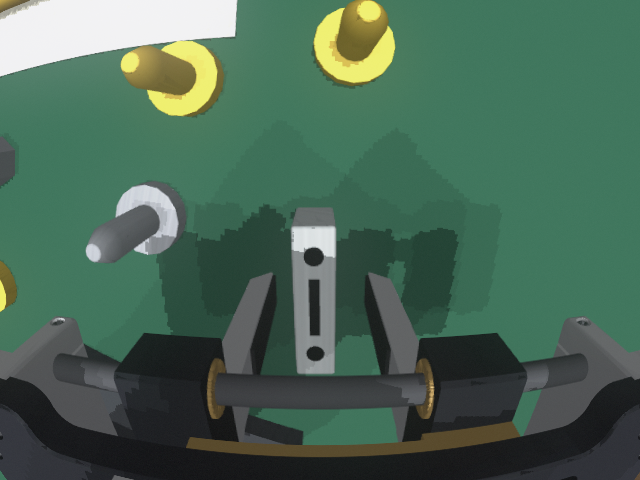

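Emit:
{"fn": "arm_command", "kwargs": {"motion": "0 0 0 0.003 0 0 10; 0 0 0 0.003 0 0 10; 0 0 0 0.003 0 0 10; 0 0 0 0.003 0 0 10; 0 0 0 0.003 0 0 10", "force": 25}}

```text
time_s: 4.12
position: [619.9, -289.7, 19.8]
ee_rot: [3.139, -0.001, 0.179]
force: [-0.4, 2.3, 6.1]
opening: 0.21
```

Emit:
{"fn": "arm_command", "kwargs": {"motion": "0 0 0 0 0 -0.06 10; 0 0 0 0 0 -0.12 10; 0 0 0 0 0 -0.12 10; 0 0 0 0 0 -0.12 10"}}

```text
time_s: 4.62
position: [618.7, -289.0, 139.0]
ee_rot: [3.14, 0.0, 0.179]
force: [0.1, -0.2, -2.5]
opening: 0.209
```

```bash
python3 - <<'E'
from h import *
st=ctrl.get_state(); C=cam("wrist",st);im=read_camera("wrist"); print(st["position"],st["ee_rot"],st["opening"])
for x in spotter.trace("wrist","tray2")[:3]:
    m=x["pixels"].astype(np.uint8); cnt=max(cv2.findContours(m,0,1)[0],key=cv2.contourArea)[:,0]
    P=np.array([onplane("wrist",p,18,C)[:2] for p in cnt],np.float32); print(x["p"],x["location"],cv2.minAreaRect(P))
cv2.imwrite("pics/w3.png",im[:,:,::-1])
E
python3 go.py 480,-235,130,78
```

```text
[ 618.73226684 -289.0285786   139.01162495] [3.13951041e+00 2.79446224e-04 1.79093103e-01] 0.20915002761350363
0.82 [4.4, 303.3] ((454.2319641113281, 76.71287536621094), (15.999917030334473, 80.56085205078125), 74.93634796142578)
0.78 [170.7, 326.0] ((486.2656555175781, -181.49281311035156), (131.7897491455078, 82.5820083618164), 78.12683868408203)
480.0,-235.0,130.0,78.0:  -0.001 0.002 -1.182 -0.126 -0.077 0.008 rows~6.3
```

View pics/w3.png

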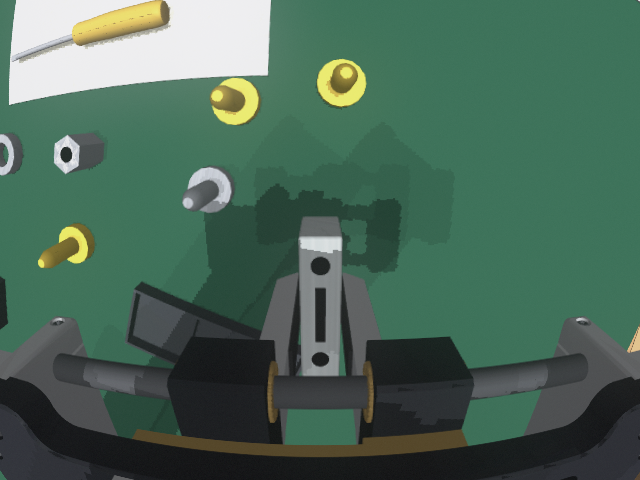

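Emit:
{"fn": "arm_command", "kwargs": {"motion": "0 0 -1.182 -0.134 -0.083 0 10; 0 0 -1.182 -0.134 -0.083 0 10; 0 0 -1.182 -0.134 -0.083 0 10; 0 0 -1.182 -0.134 -0.083 0 10; 0 0 -1.182 -0.134 -0.083 0 10"}}

```text
time_s: 5.35
position: [470.1, -230.3, 136.6]
ee_rot: [-3.138, 0.001, 1.123]
force: [-0.4, 0.3, -1.8]
opening: 0.21
```

```bash
python3 go.py 470,-235,130,78
```

```text
470.0,-235.0,130.0,78.0:  -0.004 0.001 -0.238 -0.004 0.002 0.007 rows~1.3
```

Emit:
{"fn": "arm_command", "kwargs": {"motion": "0 0 -0.238 -0.004 0.002 0.007 10; 0 0 -0.238 -0.004 0.002 0.007 10; 0 0 -0.238 -0.004 0.002 0.007 10"}}

```text
time_s: 5.72
position: [469.2, -234.5, 128.2]
ee_rot: [-3.135, -0.0, 1.36]
force: [-0.2, -0.1, -1.8]
opening: 0.212
```

```bash
cat > look.py <<'E'
import sys
from h import *
# look.py tag query z
tag,qs=sys.argv[1],sys.argv[2:]
st=ctrl.get_state(); C=cam("wrist",st);im=read_camera("wrist"); print(np.round(st["position"],1),np.round(st["ee_rot"],3),round(st["opening"],3),round(st["time_s"],2))
for q in qs:
    q,z=q.split(':'); z=float(z)
    for x in spotter.trace("wrist",q)[:4]:
        m=x["pixels"].astype(np.uint8); cnt=max(cv2.findContours(m,0,1)[0],key=cv2.contourArea)[:,0]
        P=np.array([onplane("wrist",p,z,C)[:2] for p in cnt],np.float32); r=cv2.minAreaRect(P)
        print(q,round(x["p"],2),np.round(x["location"]),np.round(r[0],1),np.round(r[1],1),round(r[2],1))
cv2.imwrite(f"pics/{tag}.png",im[:,:,::-1])
E
python3 look.py w4 tray2:18
```

```text
[ 469.2 -234.5  128.2] [-3.135 -0.     1.36 ] 0.212 5.72
tray2 0.75 [318. 158.] [ 476.1 -195.2] [164.1  70.6] 77.7
```

View pics/w4.png

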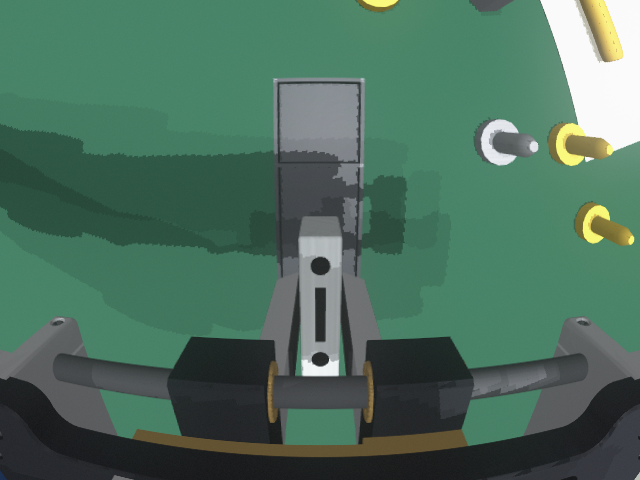

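```bash
python3 - <<'E'
from h import *
C=cam("wrist")
for p,z in [((275,79),18),((364,79),18),((276,163),18),((361,164),18)]: print(p,onplane("wrist",p,z,C))
E
```

```text
(275, 79) [ 461.16391791 -109.27327889   18.        ]
(364, 79) [ 527.55049099 -123.56418061   18.        ]
(276, 163) [ 447.51547395 -173.64558265   18.        ]
(361, 164) [ 511.97606246 -188.24502983   18.        ]
```

```bash
python3 go.py 468,-237,28,78; python3 go.py 468,-237,28,78
```

```text
468.0,-237.0,28.0,78.0:  -0.005 0.000 -0.002 -0.003 -0.001 0.101 rows~1.6
468.0,-237.0,28.0,78.0:  -0.005 0.000 -0.002 -0.003 -0.001 0.101 rows~1.6
```

Emit:
{"fn": "arm_command", "kwargs": {"motion": "-0.005 0 0 -0.003 -0.001 0.055 10; -0.005 0 0 -0.003 -0.001 0.1 10; -0.005 0 0 -0.003 -0.001 0.1 10; -0.005 0 0 -0.003 -0.001 0.103 10;-0.005 0 0 -0.003 -0.001 0.104 10"}}

```text
time_s: 6.45
position: [468.3, -237.5, 26.2]
ee_rot: [3.14, 0.001, 1.36]
force: [0.3, -0.6, -2.3]
opening: 0.212
```

```bash
python3 look.py w5; python3 -c "
from h import *
print(ctrl.get_state()['force'])"
```

```text
[ 468.3 -237.5   26.2] [3.14e+00 1.00e-03 1.36e+00] 0.212 6.45
[ 0.05718042 -0.17694584 -1.93522158]
```

View pics/w5.png

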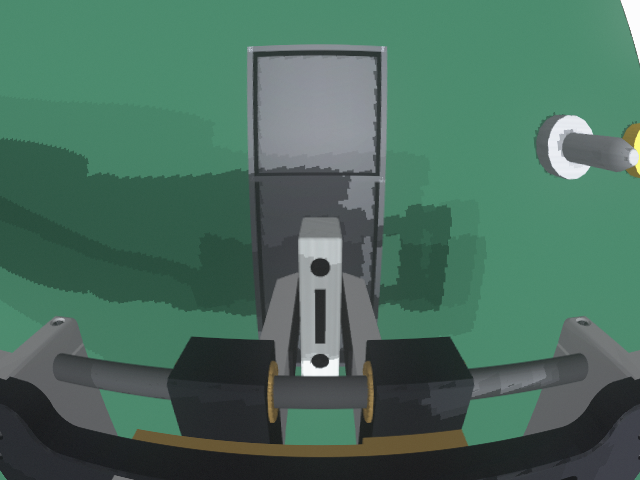

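```bash
python3 - <<'E'
from h import *
C=cam("wrist")
P=lambda p,z:onplane("wrist",p,z,C)
for p,z in [((248,47),18),((385,47),18),((250,178),18),((383,180),18),((320,237),46),((320,266),46),((320,361),46)]: 
    X=P(p,z); d=X[:2]-[468,-237]; a=np.deg2rad(-12.2); print(p,np.round(X,1), "along",round(d@[-np.sin(a),np.cos(a)],1),"across",round(d@[np.cos(a),np.sin(a)],1))
E
```

```text
(248, 47) [ 459.8 -108.7   18. ] along 123.6 across -35.1
(385, 47) [ 526.1 -123.1   18. ] along 123.6 across 32.7
(250, 178) [ 445.9 -174.3   18. ] along 56.7 across -34.8
(383, 180) [ 511.6 -189.5   18. ] along 55.7 across 32.6
(320, 237) [ 475.9 -204.    46. ] along 33.9 across 0.7
(320, 266) [ 473.  -217.4   46. ] along 20.2 across 0.7
(320, 361) [ 461.9 -269.    46. ] along -32.6 across 0.8
```

Emit:
{"fn": "arm_command", "kwargs": {"motion": "0 0 0 0.004 0 0.001 10; 0 0 0 0.004 0 0.003 10; 0 0 0 0.004 0 0.004 10; 0 0 0 0.004 0 0.004 10"}}

```text
time_s: 7.0
position: [469.3, -233.5, 22.6]
ee_rot: [3.14, 0.001, 1.36]
force: [-1.3, 0.7, 4.2]
opening: 0.212
```

Emit:
{"fn": "arm_command", "kwargs": {"motion": "0 0 0 0 0 0 30; 0 0 0 0 0 0 50; 0 0 0 0 0 0 50; 0 0 0 0 0 -0.06 50; 0 0 0 0 0 -0.12 50"}}

```text
time_s: 7.62
position: [468.4, -233.1, 143.1]
ee_rot: [-3.141, -0.0, 1.36]
force: [1.6, -0.5, -0.5]
opening: 0.504
```

```bash
python3 look.py w6 rail:44 tray2:18 punch:14; python3 go.py 626,-195,150,80
```

```text
[ 468.4 -233.1  143.1] [-3.141 -0.     1.36 ] 0.504 7.62
rail 0.81 [320. 235.] [ 469.  -236.2] [85.9 21.9] 77.4
tray2 0.82 [314. 170.] [ 474.3 -203.8] [182.   70.6] 78.0
punch 0.94 [563. 144.] [ 721.7 -200.9] [39.3 78.3] 89.6
punch 0.9 [377.   9.] [552.7 -61.2] [15.9 38.7] 81.6
punch 0.87 [590. 222.] [ 753.7 -292.7] [37.7 93.6] 61.7
punch 0.79 [492. 144.] [ 637.2 -194.3] [39.8 58. ] 52.6
626.0,-195.0,150.0,80.0:  0.004 0.002 -0.037 0.071 0.145 -0.006 rows~2.6
```

View pics/w6.png

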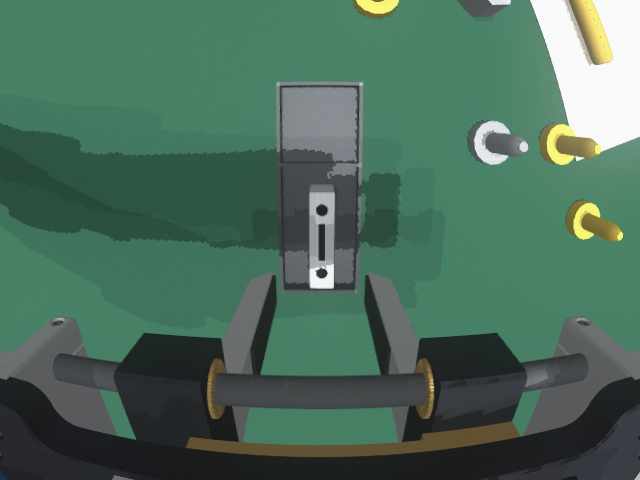

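Emit:
{"fn": "arm_command", "kwargs": {"motion": "0 0 -0.037 0.071 0.147 0 50; 0 0 -0.037 0.071 0.147 0 50; 0 0 -0.037 0.071 0.147 0 50; 0 0 -0.037 0.071 0.147 0 50"}}

```text
time_s: 8.32
position: [629.6, -192.6, 141.6]
ee_rot: [3.139, -0.0, 1.4]
force: [-1.5, 0.3, -0.3]
opening: 0.499
```

```bash
python3 look.py w7 punch:14 ; python3 - <<'E'
from h import *
C=cam("wrist")
for x in spotter.spot_point("wrist","punch")[:4]: print(x, onplane("wrist",x["location"],0,C))
E
```

```text
[ 629.6 -192.6  141.6] [ 3.139 -0.     1.4  ] 0.499 8.32
punch 0.96 [414. 223.] [ 712.4 -201.9] [44.8 43.1] 83.0
punch 0.95 [322. 223.] [ 634.5 -191.1] [43.  38.3] 80.2
punch 0.67 [203.  73.] [556. -47.] [41.7 47.4] 86.5
punch 0.56 [452. 300.] [ 743.2 -293.7] [38.9 72.4] 19.1
{'location': [446.5, 291.9], 'p': 0.89} [ 737.22957825 -287.53394948    0.        ]
{'location': [210.1, 74.8], 'p': 0.73} [555.67831555 -49.17778922   0.        ]
{'location': [322.4, 217.0], 'p': 0.65} [ 629.29843602 -192.16323556    0.        ]
{'location': [409.6, 215.6], 'p': 0.61} [ 706.9704119  -204.15917025    0.        ]
```

View pics/w7.png

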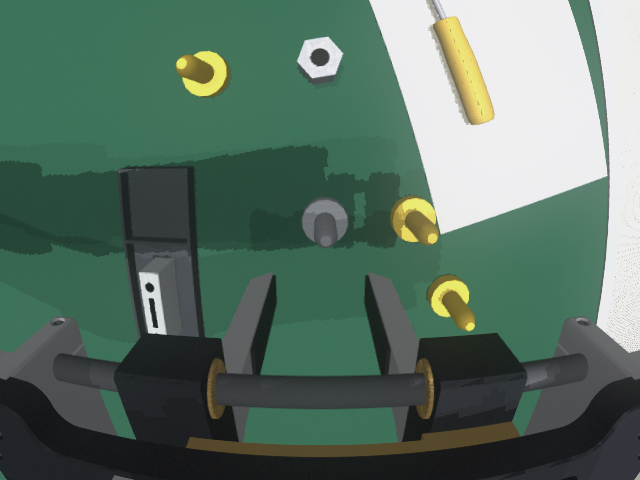

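Emit:
{"fn": "arm_command", "kwargs": {"motion": "0 0 0 0.001 0.003 0.05 50; 0 0 0 0.001 0.003 0.1 50; 0 0 0 0.001 0.003 0.117 50; 0 0 0 0.001 0.003 0.117 50"}}

```text
time_s: 8.98
position: [627.7, -196.2, 25.0]
ee_rot: [-3.14, 0.003, 1.395]
force: [0.6, 0.2, 0.2]
opening: 0.502
```

```bash
python3 look.py w8
```

```text
[ 627.7 -196.2   25. ] [-3.140e+00  3.000e-03  1.395e+00] 0.502 8.97
```

View pics/w8.png

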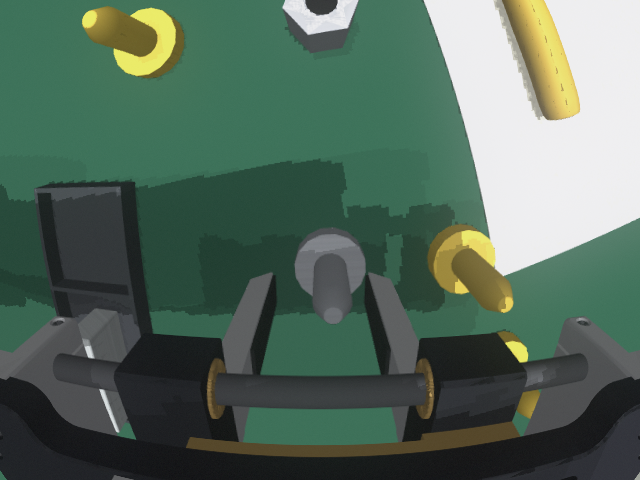

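```bash
python3 - <<'E'
from h import *
st=ctrl.get_state();C=cam("wrist",st);p=st["position"]
for z in (0,14,44,56,68): print(z,proj("wrist",[p[0],p[1],z],C))
for px,z in (((330,262),14),((333,316),68)): print(onplane("wrist",px,z,C)-p)
E
```

```text
0 [319.12324885 269.85325818]
14 [319.08630321 279.2867554 ]
44 [318.99105862 304.02011282]
56 [318.94535485 316.11165089]
68 [318.89430353 329.79932571]
[  7.66988496   9.0813946  -12.52074432]
[ 6.94703711  5.60076183 41.47925568]
```

Emit:
{"fn": "arm_command", "kwargs": {"motion": "0 0 0 0.007 0.006 0 50; 0 0 0 0.007 0.006 0 50; 0 0 0 0.007 0.006 0 50"}}

```text
time_s: 9.4
position: [636.9, -190.4, 27.4]
ee_rot: [3.139, 0.003, 1.395]
force: [0.5, -1.0, 0.4]
opening: 0.499
```

```bash
python3 look.py w9
```

```text
[ 636.9 -190.4   27.4] [3.139e+00 3.000e-03 1.395e+00] 0.499 9.4
```

View pics/w9.png

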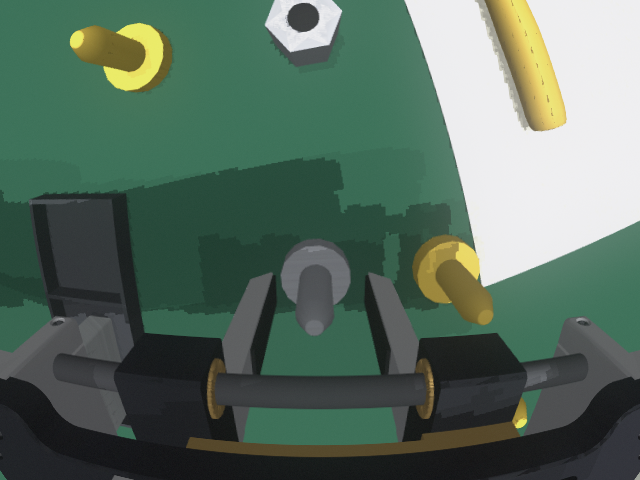

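Emit:
{"fn": "arm_command", "kwargs": {"motion": "0 0 0 0 -0.001 0 5; 0 0 0 0 -0.001 0 5; 0 0 0 0 -0.001 0 5; 0 0 0 0 -0.001 0 5; 0 0 0 0 -0.001 0 5", "force": 30}}

```text
time_s: 10.07
position: [635.3, -190.4, 27.0]
ee_rot: [3.14, 0.003, 1.395]
force: [-1.0, 0.9, -0.3]
opening: 0.186
```

Emit:
{"fn": "arm_command", "kwargs": {"motion": "0 0 0 0 0 -0.06 5; 0 0 0 0 0 -0.12 5; 0 0 0 0 0 -0.12 5; 0 0 0 0 0 -0.12 5"}}

```text
time_s: 10.58
position: [634.2, -190.0, 146.1]
ee_rot: [-3.141, 0.003, 1.395]
force: [-0.4, 0.8, -3.0]
opening: 0.183
```

```bash
python3 look.py w10; python3 go.py 466,196,140,80
```

```text
[ 634.2 -190.   146.1] [-3.141e+00  3.000e-03  1.395e+00] 0.183 10.57
466.0,196.0,140.0,80.0:  -0.002 0.003 -0.001 0.351 -0.232 0.005 rows~6.7
```

View pics/w10.png

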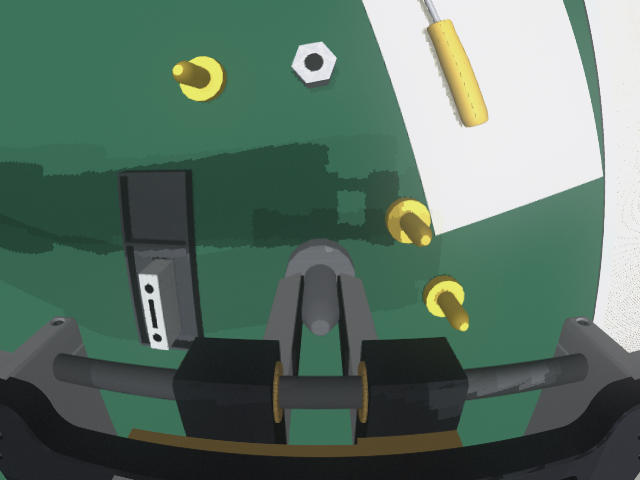

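Emit:
{"fn": "arm_command", "kwargs": {"motion": "0 0 0 0.35 -0.231 0 5; 0 0 0 0.35 -0.231 0 5; 0 0 0 0.35 -0.231 0 5; 0 0 0 0.35 -0.231 0 5; 0 0 0 0.35 -0.231 0 5"}}

```text
time_s: 11.25
position: [508.1, 97.8, 143.4]
ee_rot: [-3.136, 0.004, 1.395]
force: [-0.1, 1.6, -1.6]
opening: 0.188
```

```bash
python3 go.py 466,196,110,80
```

```text
466.0,196.0,110.0,80.0:  -0.006 0.004 -0.001 0.089 -0.058 0.033 rows~1.8
```

Emit:
{"fn": "arm_command", "kwargs": {"motion": "-0.004 0.003 0 0.089 -0.058 0.033 5; -0.004 0.003 0 0.089 -0.058 0.033 5; -0.004 0.003 0 0.089 -0.058 0.033 5; -0.004 0.003 0 0.089 -0.058 0.033 5"}}

```text
time_s: 11.75
position: [465.6, 194.4, 109.2]
ee_rot: [-3.138, 0.003, 1.395]
force: [1.3, -0.3, -2.1]
opening: 0.185
```

```bash
python3 look.py w11 tray3:18
```

```text
[465.6 194.4 109.2] [-3.138e+00  3.000e-03  1.395e+00] 0.185 11.75
tray3 0.87 [314. 173.] [469.5 232.2] [163.   70.1] 80.3
```

View pics/w11.png

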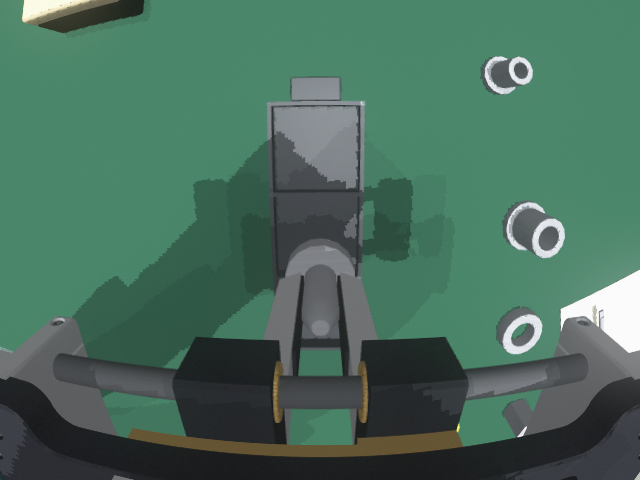

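```bash
cat > rel3.py <<'E'
import sys
from h import *
# frame: tray centre guess, yaw; print pixel positions in tray frame relative
def run(c,yaw,pts):
    st=ctrl.get_state();C=cam("wrist",st);a=np.deg2rad(yaw);ex=np.array([np.cos(a),np.sin(a)]);ey=np.array([-ex[1],ex[0]])
    d=st["position"][:2]-c; print("tcp in tray",np.round([d@ex,d@ey],1))
    for u,v,z in pts:
        d=onplane("wrist",(u,v),z,C)[:2]-c; print((u,v,z),"tray x,y",np.round([d@ex,d@ey],1))
c=eval(sys.argv[1]); run(np.array(c[:2],float),c[2],[eval(x) for x in sys.argv[2:]])
E
python3 rel3.py 464,195,-10 268,103,18 364,102,18 270,191,18 361,191,18
```

```text
tcp in tray [ 3.  -0.9]
(268, 103, 18) tray x,y [-33.5  99.7]
(364, 102, 18) tray x,y [ 35.1 100. ]
(270, 191, 18) tray x,y [-33.5  35.1]
(361, 191, 18) tray x,y [33.6 34.8]
```

Emit:
{"fn": "arm_command", "kwargs": {"motion": "-0.003 0.003 0 0 -0.002 0.05 5; -0.003 0.003 0 0 -0.002 0.072 5; -0.003 0.003 0 0 -0.002 0.075 5; -0.003 0.003 0 0 -0.002 0.076 5; -0.003 0.003 0 0 -0.002 0.077 5"}}

```text
time_s: 12.48
position: [465.7, 193.9, 33.9]
ee_rot: [3.139, -0.002, 1.391]
force: [0.1, 0.1, -1.6]
opening: 0.182
```

Emit:
{"fn": "arm_command", "kwargs": {"motion": "0 0 0 0 0 0.001 5; 0 0 0 0 0 0.002 5"}}

```text
time_s: 12.72
position: [466.2, 194.1, 32.4]
ee_rot: [3.138, -0.003, 1.391]
force: [-0.0, -0.2, -1.0]
opening: 0.185
```

Emit:
{"fn": "arm_command", "kwargs": {"motion": "0 0 0 0 0 0.002 5; 0 0 0 0 0 0.003 5; 0 0 0 0 0 0.003 5"}}

```text
time_s: 13.1
position: [466.4, 194.3, 30.9]
ee_rot: [3.137, -0.003, 1.392]
force: [-2.2, -0.5, 14.7]
opening: 0.185
```

Emit:
{"fn": "arm_command", "kwargs": {"motion": "0 0 0 0 0 -0.001 30; 0 0 0 0 0 -0.001 50; 0 0 0 0 0 -0.001 50; 0 0 0 0 0 -0.06 50; 0 0 0 0 0 -0.12 50"}}

```text
time_s: 13.72
position: [465.0, 193.8, 151.2]
ee_rot: [3.139, -0.001, 1.392]
force: [1.3, 0.0, -0.1]
opening: 0.497
```

```bash
python3 look.py w12 tray3:18 big_bush:8 small_bush:8; python3 go.py 640,-56,150,90;  python3 go.py 648,172,140,80
```

```text
[465.  193.8 151.2] [ 3.139e+00 -1.000e-03  1.392e+00] 0.497 13.72
tray3 0.8 [315. 194.] [464.4 203.6] [221.2  71.5] 80.1
tray3 0.56 [102.  17.] [298.6 427.8] [ 42.6 136.1] 66.4
big_bush 0.89 [509. 216.] [651.5 166.8] [43.  67.2] 63.3
big_bush 0.28 [321. 228.] [466.4 192.8] [40.5 41.8] 34.5
small_bush 0.71 [480.  77.] [635.3 298.3] [29.9 45.9] 87.2
640.0,-56.0,150.0,90.0:  0.007 -0.003 -0.180 -0.215 0.216 0.002 rows~4.9
648.0,172.0,140.0,80.0:  0.007 -0.004 -0.005 0.011 0.183 0.013 rows~2.9
```

View pics/w12.png

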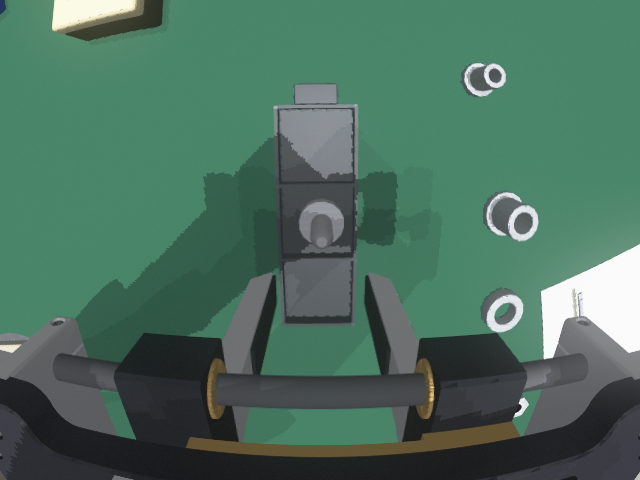

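Emit:
{"fn": "arm_command", "kwargs": {"motion": "0 0 0 0.011 0.183 0.011 65; 0 0 0 0.011 0.183 0.011 65; 0 0 0 0.011 0.183 0.011 65; 0 0 0 0.011 0.183 0.011 65; 0 0 0 0.011 0.183 0.011 65"}}

```text
time_s: 14.55
position: [646.2, 172.2, 139.4]
ee_rot: [3.14, -0.002, 1.392]
force: [-0.4, -0.4, 0.6]
opening: 0.649
```

```bash
python3 look.py w13 big_bush:8
```

```text
[646.2 172.2 139.4] [ 3.140e+00 -2.000e-03  1.392e+00] 0.649 14.55
big_bush 0.71 [315. 228.] [644.2 167.2] [50.3 41.4] 79.7
```

View pics/w13.png

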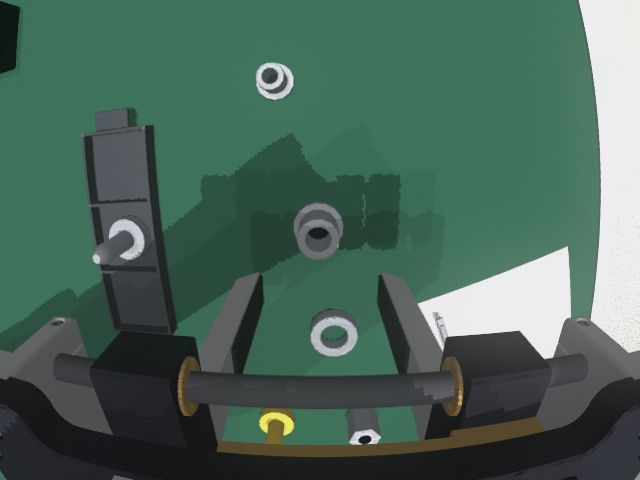

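```bash
python3 - <<'E'
from h import *
st=ctrl.get_state();C=cam("wrist",st);p=st["position"]; Rt=R.from_euler('xyz',st["ee_rot"])
for px,z in (((318,236),44),((319,227),8)):
    X=onplane("wrist",px,z,C); print(X, Rt.inv().apply(X-p))
E
```

```text
[645.57266882 173.21331735  44.        ] [-0.11657844 -1.0932002  96.86974796]
[645.90883834 170.58161454   8.        ] [ -2.75294598  -0.43496322 132.86495819]
```

Emit:
{"fn": "arm_command", "kwargs": {"motion": "0 0 0 -0.001 -0.001 0.06 65; 0 0 0 -0.001 -0.001 0.11 65; 0 0 0 -0.001 -0.001 0.12 65; 0 0 0 -0.001 -0.001 0.121 65; 0 0 0 -0.001 -0.001 0.121 65"}}

```text
time_s: 15.28
position: [647.2, 173.2, 22.3]
ee_rot: [3.134, -0.005, 1.393]
force: [-0.2, 0.0, 0.7]
opening: 0.649
```

```bash
python3 look.py w14; python3 - <<'E'
from h import *
st=ctrl.get_state();C=cam("wrist",st);p=st["position"]
for z in (8,44): print(z,proj("wrist",[p[0],p[1],z],C))
E
```

```text
[647.2 173.2  22.3] [ 3.134 -0.005  1.393] 0.649 15.28
8 [318.95401549 278.19183417]
44 [319.27658543 307.80221083]
```

View pics/w14.png

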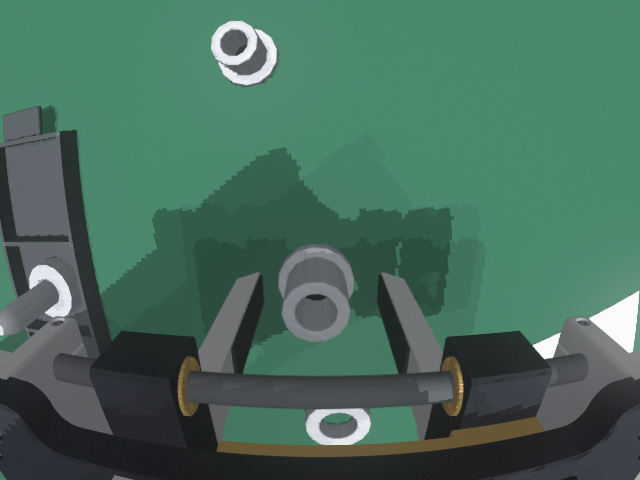

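Emit:
{"fn": "arm_command", "kwargs": {"motion": "0 0 0 0 -0.001 0.002 65; 0 0 0 0 -0.001 0.002 20; 0 0 0 0 -0.001 0.002 20; 0 0 0 0 -0.001 0.002 20; 0 0 0 0 -0.001 0.002 20", "force": 35}}

```text
time_s: 15.95
position: [645.9, 173.3, 20.3]
ee_rot: [3.135, -0.005, 1.393]
force: [-0.6, 0.3, 2.7]
opening: 0.36
```

Emit:
{"fn": "arm_command", "kwargs": {"motion": "0 0 0 0 0 -0.04 20; 0 0 0 0 0 -0.09 20; 0 0 0 0 0 -0.12 20; 0 0 0 0 0 -0.12 20"}}

```text
time_s: 16.45
position: [646.6, 173.3, 142.2]
ee_rot: [3.131, -0.007, 1.393]
force: [0.0, -0.0, -3.4]
opening: 0.36
```

```bash
python3 look.py w15; python3 go.py 475,261,130,80
```

```text
[646.6 173.3 142.2] [ 3.131 -0.007  1.393] 0.36 16.45
475.0,261.0,130.0,80.0:  0.007 -0.005 -0.003 0.057 -0.183 0.009 rows~3.1
```

View pics/w15.png

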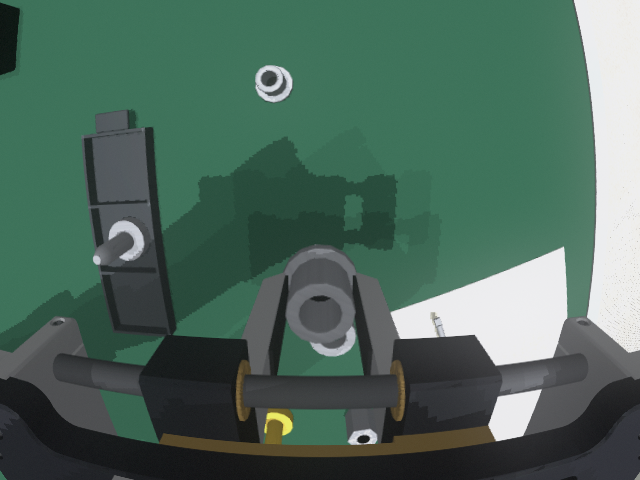

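Emit:
{"fn": "arm_command", "kwargs": {"motion": "0.007 -0.005 0 0.057 -0.183 0.009 20; 0.007 -0.005 0 0.057 -0.183 0.009 20; 0.007 -0.005 0 0.057 -0.183 0.009 20; 0.007 -0.005 0 0.057 -0.183 0.03 20; 0.007 -0.005 0 0.057 -0.183 0.04 20"}}

```text
time_s: 17.12
position: [473.1, 260.6, 96.6]
ee_rot: [-3.138, 0.004, 1.395]
force: [-0.6, -0.2, -3.0]
opening: 0.358
```

```bash
python3 look.py w16 tray3:18
```

```text
[473.1 260.6  96.6] [-3.138  0.004  1.395] 0.358 17.12
tray3 0.55 [318. 230.] [476.7 274.6] [78.1 69.4] 80.1
tray3 0.39 [320. 295.] [465.6 217.4] [85.8 54.8] 80.2
```

View pics/w16.png

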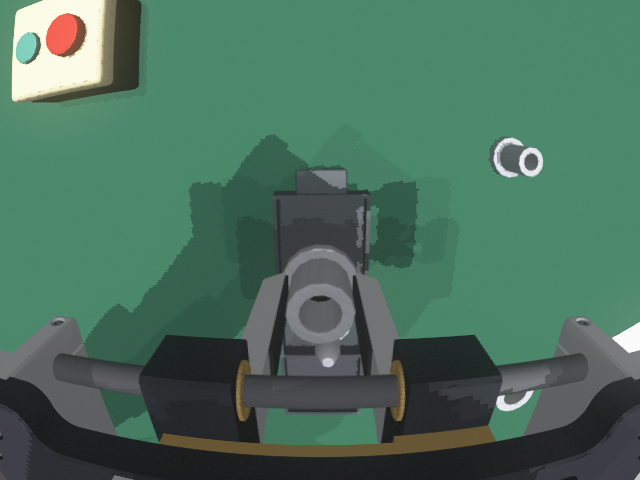

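```bash
python3 rel3.py 464,195,-10 273,192,18 370,192,18 297,170,18 346,169,18; python3 go.py 474.6,261,27,80
```

```text
tcp in tray [-0.7 65.6]
(273, 192, 18) tray x,y [-33.3 103. ]
(370, 192, 18) tray x,y [ 34.8 102.8]
(297, 170, 18) tray x,y [-16.1 118.3]
(346, 169, 18) tray x,y [ 17.7 118.9]
474.6,261.0,27.0,80.0:  -0.003 0.004 -0.004 0.001 -0.000 0.070 rows~1.1
```

Emit:
{"fn": "arm_command", "kwargs": {"motion": "-0.003 0.004 0 0.001 0.001 0.05 20; -0.003 0.004 0 0.001 0.001 0.068 20; -0.003 0.004 0 0.001 0.001 0.069 20; -0.003 0.004 0 0.001 0.001 0.069 20"}}

```text
time_s: 17.73
position: [476.8, 260.3, 28.4]
ee_rot: [3.14, -0.001, 1.391]
force: [-0.4, -0.2, -2.7]
opening: 0.358
```

Emit:
{"fn": "arm_command", "kwargs": {"motion": "0 0 0 0 0 0.001 20; 0 0 0 0 0 0.002 20; 0 0 0 0 0 0.003 20"}}

```text
time_s: 18.1
position: [477.1, 260.4, 25.8]
ee_rot: [3.139, -0.002, 1.391]
force: [-0.6, -0.9, -2.9]
opening: 0.36
```

Emit:
{"fn": "arm_command", "kwargs": {"motion": "0 0 0 0 -0.001 0.001 20; 0 0 0 0 -0.001 0.002 20; 0 0 0 0 -0.001 0.003 20"}}

```text
time_s: 18.48
position: [475.9, 260.7, 24.1]
ee_rot: [3.139, -0.001, 1.391]
force: [-3.5, -1.6, 19.8]
opening: 0.356
```

Emit:
{"fn": "arm_command", "kwargs": {"motion": "0 0 0 0 0 -0.001 45; 0 0 0 0 0 -0.001 60; 0 0 0 0 0 -0.001 60; 0 0 0 0 0 -0.06 60; 0 0 0 0 0 -0.12 60"}}

```text
time_s: 19.1
position: [474.9, 260.2, 144.5]
ee_rot: [3.142, 0.0, 1.391]
force: [0.2, 0.9, -0.5]
opening: 0.601
```

```bash
python3 look.py w17 tray3:18 small_bush:8; python3 go.py 628,302,140,80
```

```text
[474.9 260.2 144.5] [3.142 0.    1.391] 0.601 19.1
tray3 0.7 [314. 271.] [465.5 209. ] [211.   70.4] 80.3
small_bush 0.8 [482. 154.] [636.  298.8] [29.1 46.5] 83.0
628.0,302.0,140.0,80.0:  0.007 -0.006 -0.006 0.067 0.141 0.008 rows~2.5
```

View pics/w17.png

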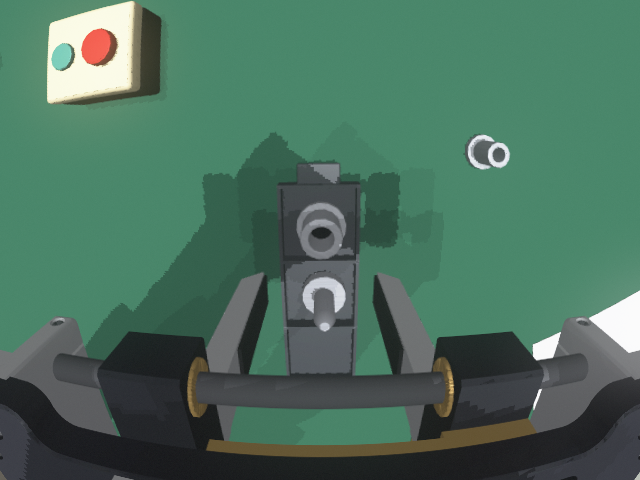

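Both seated. Next is the small bush.

Emit:
{"fn": "arm_command", "kwargs": {"motion": "0 0 0 0.067 0.142 0.006 50; 0 0 0 0.067 0.142 0.006 50; 0 0 0 0.067 0.142 0.006 50; 0 0 0 0.067 0.142 0.006 50"}}

```text
time_s: 19.75
position: [630.6, 301.6, 139.5]
ee_rot: [3.136, -0.004, 1.389]
force: [0.1, -0.2, -1.2]
opening: 0.502
```

```bash
python3 look.py w18
```

```text
[630.6 301.6 139.5] [ 3.136 -0.004  1.389] 0.502 19.75
```

View pics/w18.png

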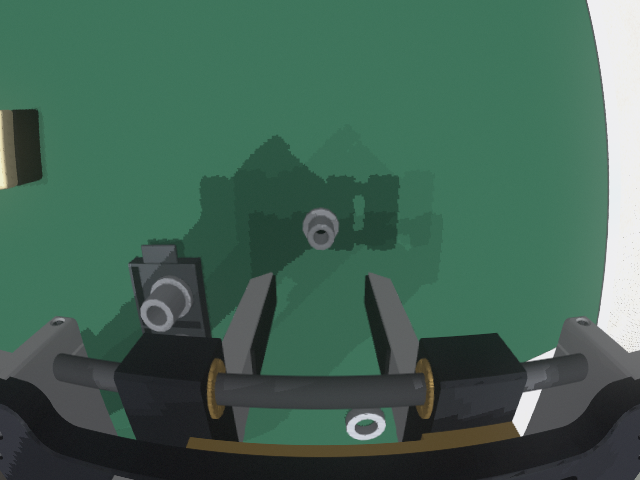

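Emit:
{"fn": "arm_command", "kwargs": {"motion": "0 0 0 -0.001 0.001 0.06 50; 0 0 0 -0.001 0.001 0.11 50; 0 0 0 -0.001 0.001 0.12 50; 0 0 0 -0.001 0.001 0.122 50; 0 0 0 -0.001 0.001 0.122 50"}}

```text
time_s: 20.42
position: [631.3, 301.6, 20.0]
ee_rot: [3.135, -0.006, 1.39]
force: [0.7, -0.2, 0.5]
opening: 0.499
```

```bash
python3 look.py w19; python3 - <<'E'
from h import *
st=ctrl.get_state();C=cam("wrist",st);p=st["position"]
for z in (8,40): print(z,proj("wrist",[p[0],p[1],z],C))
E
```

```text
[631.3 301.6  20. ] [ 3.135 -0.006  1.39 ] 0.499 20.43
8 [318.96349883 279.68576044]
40 [319.25405758 305.92799387]
```

View pics/w19.png

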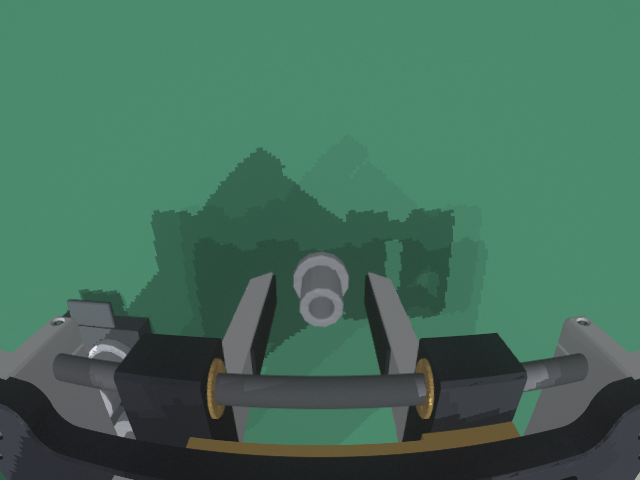

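Emit:
{"fn": "arm_command", "kwargs": {"motion": "0 0 0 0 0 0.002 50; 0 0 0 0 0 0.002 10; 0 0 0 0 0 0.002 10; 0 0 0 0 0 0.002 10; 0 0 0 0 0 0.002 10", "force": 25}}

```text
time_s: 21.1
position: [631.6, 301.5, 18.2]
ee_rot: [3.134, -0.006, 1.39]
force: [-1.2, 0.3, 1.3]
opening: 0.228
```

Emit:
{"fn": "arm_command", "kwargs": {"motion": "0 0 0 0 0 -0.05 10; 0 0 0 0 0 -0.11 10; 0 0 0 0 0 -0.14 10; 0 0 0 0 0 -0.14 10"}}

```text
time_s: 21.6
position: [631.9, 301.8, 160.8]
ee_rot: [3.13, -0.009, 1.39]
force: [0.5, 0.0, -2.4]
opening: 0.229
```

```bash
python3 look.py w20; python3 go.py 580,50,160,78 486,-149,130,78
```

```text
[631.9 301.8 160.8] [ 3.13  -0.009  1.39 ] 0.229 21.6
580.0,50.0,160.0,78.0:  0.008 -0.006 0.028 -0.256 -0.004 -0.003 rows~4.1
486.0,-149.0,130.0,78.0:  0.008 -0.006 0.028 -0.469 -0.061 0.025 rows~7.6
```

View pics/w20.png

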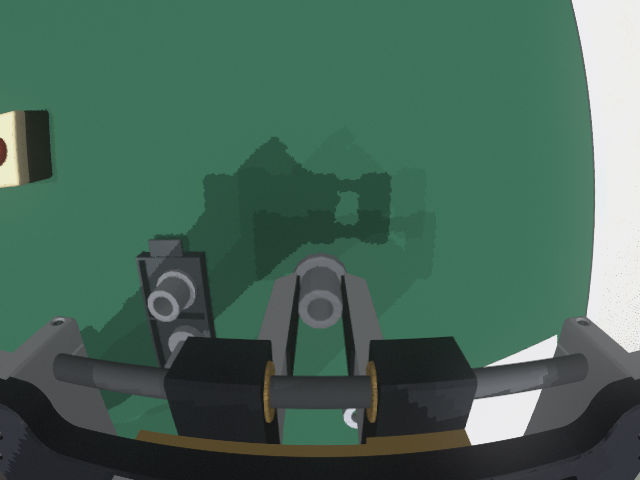

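Emit:
{"fn": "arm_command", "kwargs": {"motion": "0.008 -0.006 0.028 -0.469 -0.061 0.002 10; 0.008 -0.006 0.028 -0.469 -0.061 0.002 10; 0.008 -0.006 0.028 -0.469 -0.061 0.002 10; 0.008 -0.006 0.028 -0.469 -0.061 0.002 10; 0.008 -0.006 0.028 -0.469 -0.061 0.002 10"}}

```text
time_s: 22.28
position: [532.5, 1.3, 152.5]
ee_rot: [-3.138, 0.001, 1.362]
force: [1.2, -1.2, -1.9]
opening: 0.228
```

```bash
python3 go.py 486,-149,110,78
```

```text
486.0,-149.0,110.0,78.0:  -0.004 0.001 0.001 -0.157 -0.014 0.043 rows~2.6
```

Emit:
{"fn": "arm_command", "kwargs": {"motion": "-0.002 0 0 -0.157 -0.014 0.02 10; -0.002 0 0 -0.157 -0.014 0.02 10; -0.002 0 0 -0.157 -0.014 0.043 10; -0.002 0 0 -0.157 -0.014 0.043 10; -0.002 0 0 -0.157 -0.014 0.043 10"}}

```text
time_s: 22.9
position: [485.6, -148.1, 108.6]
ee_rot: [-3.137, -0.001, 1.363]
force: [-0.5, 0.4, -1.2]
opening: 0.229
```

```bash
python3 look.py w21 tray2:18
```

```text
[ 485.6 -148.1  108.6] [-3.137e+00 -1.000e-03  1.363e+00] 0.229 22.9
tray2 0.96 [317. 234.] [ 486.7 -145.3] [68.8 70.7] 77.5
```

View pics/w21.png

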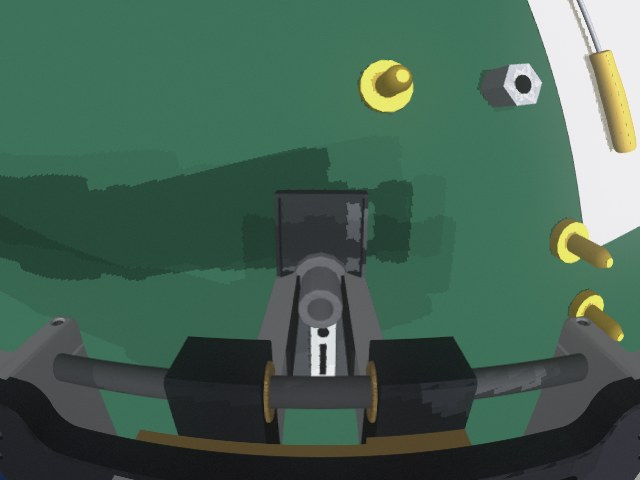

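```bash
python3 rel3.py 475,-205,-12.2 275,191,18 368,192,18; python3 rel3.py 475,-205,-12.2
```

```text
tcp in tray [-0.7 58.6]
(275, 191, 18) tray x,y [-33.8  94.4]
(368, 192, 18) tray x,y [34.7 94.2]
tcp in tray [-0.7 58.6]
```

Emit:
{"fn": "arm_command", "kwargs": {"motion": "-0.003 0 0 0 0.001 0.05 10; -0.003 0 0 0 0.001 0.075 10; -0.003 0 0 0 0.001 0.081 10; -0.003 0 0 0 0.001 0.083 10; -0.003 0 0 0 0.001 0.084 10"}}

```text
time_s: 23.62
position: [488.5, -147.6, 26.5]
ee_rot: [3.138, -0.0, 1.365]
force: [-0.1, -0.1, -1.8]
opening: 0.229
```

Emit:
{"fn": "arm_command", "kwargs": {"motion": "0 0 0 0 0 0.001 10; 0 0 0 0 0 0.002 10; 0 0 0 0 0 0.003 10"}}

```text
time_s: 24.0
position: [488.7, -147.7, 23.8]
ee_rot: [3.138, -0.0, 1.365]
force: [-0.9, -0.6, -1.8]
opening: 0.225
```

Emit:
{"fn": "arm_command", "kwargs": {"motion": "0 0 0 0 0 0.001 10; 0 0 0 0 0 0.002 10; 0 0 0 0 0 0.002 10"}}

```text
time_s: 24.38
position: [488.7, -147.9, 22.1]
ee_rot: [3.138, -0.0, 1.365]
force: [-0.4, -0.4, 3.8]
opening: 0.225
```

Emit:
{"fn": "arm_command", "kwargs": {"motion": "0 0 0 0 0 0 30; 0 0 0 0 0 0 50; 0 0 0 0 0 0 50; 0 0 0 0 0 -0.06 50; 0 0 0 0 0 -0.12 50"}}

```text
time_s: 25.0
position: [487.5, -147.5, 142.6]
ee_rot: [3.14, -0.001, 1.365]
force: [0.9, -0.9, 0.4]
opening: 0.498
```

```bash
python3 look.py w22 hex_standoff:42;  python3 go.py 644,-56,140,90
```

```text
[ 487.5 -147.5  142.6] [ 3.140e+00 -1.000e-03  1.365e+00] 0.498 25.0
hex_standoff 0.74 [489.  93.] [643.1 -58.8] [48.6 28.9] 2.9
644.0,-56.0,140.0,90.0:  0.014 0.002 -0.206 0.122 0.129 0.009 rows~2.8
```

View pics/w22.png

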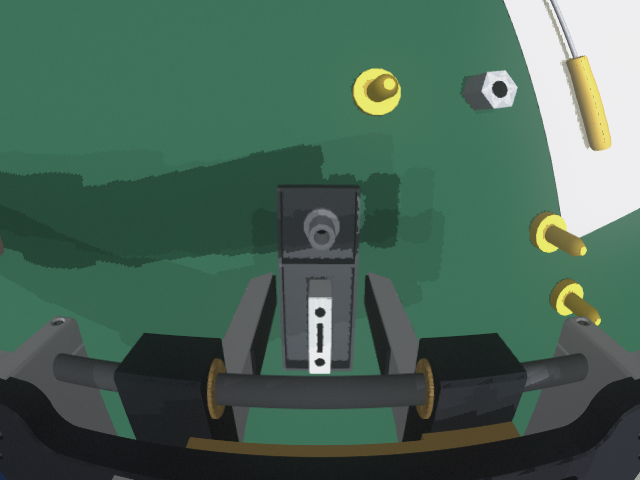

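Emit:
{"fn": "arm_command", "kwargs": {"motion": "0 0 -0.206 0.122 0.129 0.003 50; 0 0 -0.206 0.122 0.129 0.003 50; 0 0 -0.206 0.122 0.129 0.003 50; 0 0 -0.206 0.122 0.129 0.003 50; 0 0 -0.206 0.122 0.129 0.003 50"}}

```text
time_s: 25.72
position: [642.2, -56.1, 145.0]
ee_rot: [3.13, 0.004, 1.571]
force: [0.8, -0.2, 0.1]
opening: 0.498
```

```bash
python3 look.py w23; python3 - <<'E'
import cv2
im=cv2.imread("pics/w23.png")[180:280,270:370]; cv2.imwrite("pics/w23c.png",cv2.resize(im,None,fx=6,fy=6,interpolation=cv2.INTER_NEAREST))
E
```

```text
[642.2 -56.1 145. ] [3.13  0.004 1.571] 0.498 25.73
```

View pics/w23.png

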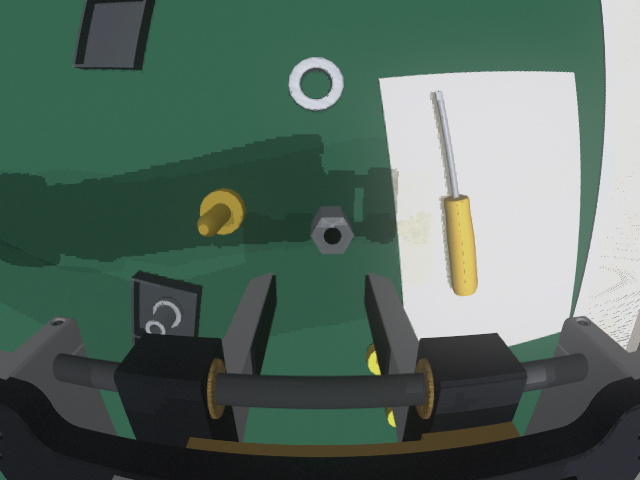

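View pics/w23c.png

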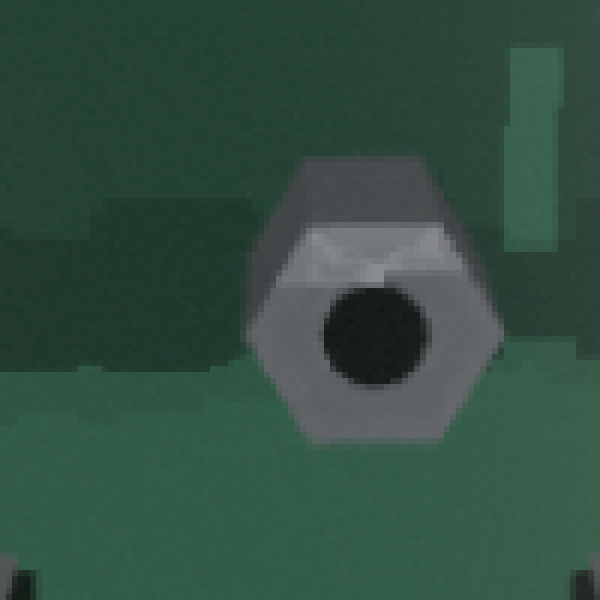

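```bash
python3 - <<'E'
from h import *
C=cam("wrist"); X=onplane("wrist",(332.5,235.8),42,C); print(X)
X=onplane("wrist",(330.5,222),2,C); print(X)
E
python3 go.py 647,-55,120,60
```

```text
[653.24492142 -59.21200046  42.        ]
[653.18286283 -58.47970227   2.        ]
647.0,-55.0,120.0,60.0:  0.012 0.001 0.522 0.002 0.005 0.025 rows~2.8
```

Emit:
{"fn": "arm_command", "kwargs": {"motion": "0.012 0.001 0.522 -0.002 0.009 0.025 50; 0.012 0.001 0.522 -0.002 0.009 0.025 50; 0.012 0.001 0.522 -0.002 0.009 0.025 50; 0.012 0.001 0.522 -0.002 0.009 0.025 50"}}

```text
time_s: 26.28
position: [650.2, -60.5, 120.4]
ee_rot: [3.141, 0.002, 1.047]
force: [-0.8, -0.8, -0.1]
opening: 0.499
```

```bash
python3 look.py w24; python3 - <<'E'
from h import *
st=ctrl.get_state();C=cam("wrist",st);p=st["position"]
for z in (0,42): print(z,proj("wrist",[p[0],p[1],z],C))
E
```

```text
[650.2 -60.5 120.4] [3.141e+00 2.000e-03 1.047e+00] 0.499 26.27
0 [319.06081261 227.81880522]
42 [318.91856205 243.31387073]
```

View pics/w24.png

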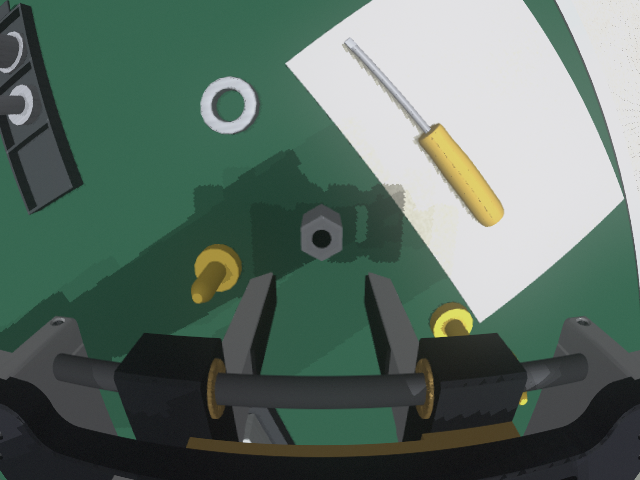

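Emit:
{"fn": "arm_command", "kwargs": {"motion": "0 0 0 0.003 0.001 0.05 50; 0 0 0 0.003 0.001 0.09 50; 0 0 0 0.003 0.001 0.101 50; 0 0 0 0.003 0.001 0.102 50; 0 0 0 0.003 0.001 0.102 50"}}

```text
time_s: 26.95
position: [653.9, -58.4, 20.2]
ee_rot: [3.139, -0.0, 1.049]
force: [0.2, 0.4, 0.6]
opening: 0.501
```

```bash
python3 look.py w25; python3 - <<'E'
from h import *
st=ctrl.get_state();C=cam("wrist",st);p=st["position"]
for z in (0,42): print(z,proj("wrist",[p[0],p[1],z],C))
E
```

```text
[653.9 -58.4  20.2] [ 3.139 -0.     1.049] 0.501 26.95
0 [318.55151203 274.35666772]
42 [318.4687755  308.42185635]
```

View pics/w25.png

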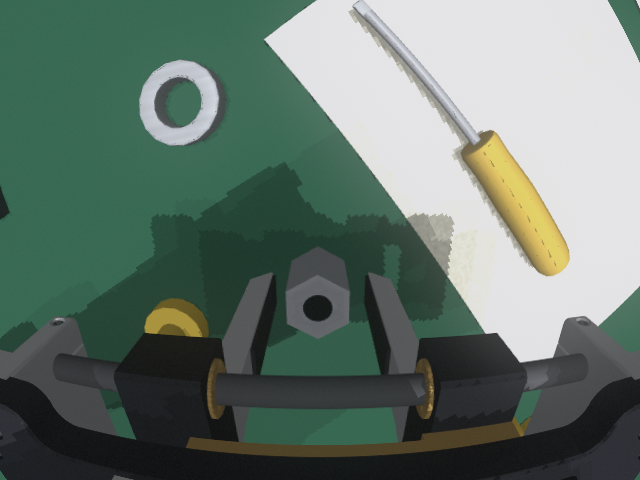

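Aligned, so I'll grip and lift.

Emit:
{"fn": "arm_command", "kwargs": {"motion": "0 0 0 0 0 0.002 50; 0 0 0 0 0 0.002 15; 0 0 0 0 0 0.002 15; 0 0 0 0 0 0.002 15; 0 0 0 0 0 0.002 15", "force": 35}}

```text
time_s: 27.62
position: [654.0, -58.2, 18.5]
ee_rot: [3.139, -0.0, 1.049]
force: [-0.3, 0.4, 5.2]
opening: 0.314
```

Emit:
{"fn": "arm_command", "kwargs": {"motion": "0 0 0 0 0 -0.05 15; 0 0 0 0 0 -0.11 15; 0 0 0 0 0 -0.15 15; 0 0 0 0 0 -0.15 15"}}

```text
time_s: 28.12
position: [656.0, -58.2, 171.9]
ee_rot: [3.132, -0.003, 1.049]
force: [0.4, -0.9, -2.1]
opening: 0.316
```

```bash
python3 look.py w26; python3 go.py 452,129,165,80
```

```text
[656.  -58.2 171.9] [ 3.132e+00 -3.000e-03  1.049e+00] 0.316 28.12
452.0,129.0,165.0,80.0:  0.005 -0.000 -0.347 0.062 -0.269 0.003 rows~4.4
```

View pics/w26.png

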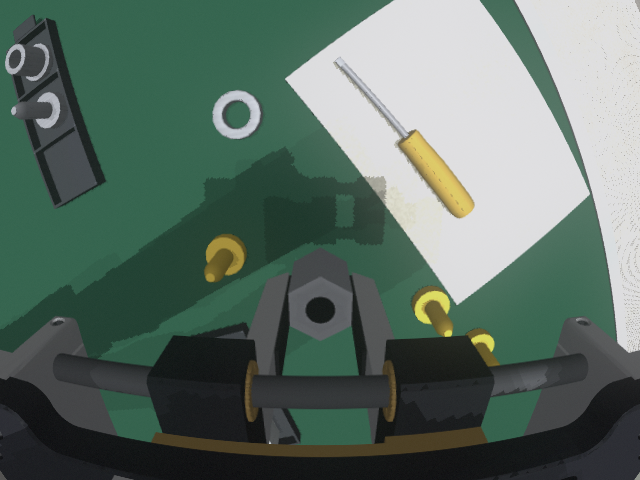

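Emit:
{"fn": "arm_command", "kwargs": {"motion": "0.005 0 -0.347 0.062 -0.269 0.003 15; 0.005 0 -0.347 0.062 -0.269 0.003 15; 0.005 0 -0.347 0.062 -0.269 0.003 15; 0.005 0 -0.347 0.062 -0.269 0.003 15; 0.005 0 -0.347 0.062 -0.269 0.003 15"}}

```text
time_s: 28.8
position: [447.2, 131.5, 163.4]
ee_rot: [-3.136, 0.001, 1.401]
force: [-0.0, -0.5, -1.2]
opening: 0.32
```

```bash
python3 go.py 452,129,100,80
```

```text
452.0,129.0,100.0,80.0:  -0.005 0.001 0.004 -0.002 0.006 0.063 rows~1.0
```

Emit:
{"fn": "arm_command", "kwargs": {"motion": "-0.004 0.001 0.004 -0.002 0.004 0.063 15; -0.004 0.001 0.004 -0.002 0.004 0.063 15; -0.004 0.001 0.004 -0.002 0.004 0.063 15"}}

```text
time_s: 29.18
position: [450.3, 128.5, 100.4]
ee_rot: [-3.139, 0.001, 1.396]
force: [0.4, 0.0, -1.3]
opening: 0.315
```

```bash
python3 look.py w27
```

```text
[450.3 128.5 100.4] [-3.139e+00  1.000e-03  1.396e+00] 0.315 29.18
```

View pics/w27.png

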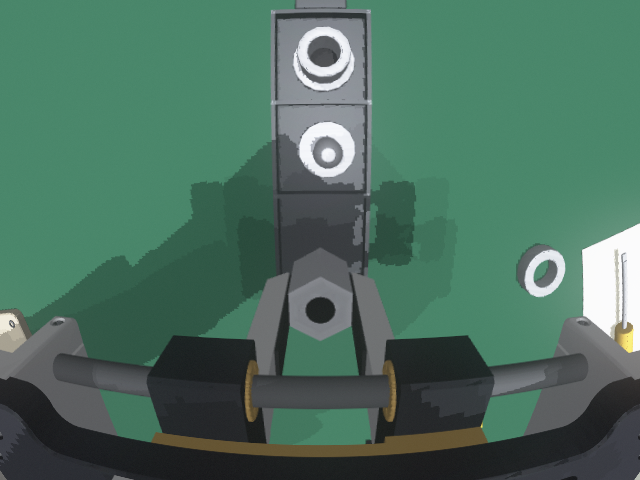

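```bash
python3 rel3.py 464,195,-10 276,194,18 369,194,18 272,102,18 371,102,18
```

```text
tcp in tray [ -1.  -67.5]
(276, 194, 18) tray x,y [-32.  -32.2]
(369, 194, 18) tray x,y [ 34.4 -32.1]
(272, 102, 18) tray x,y [-33.8  33.3]
(371, 102, 18) tray x,y [34.7 33.3]
```

Emit:
{"fn": "arm_command", "kwargs": {"motion": "-0.002 0 0 0.001 0.001 0.045 15; -0.002 0 0 0.001 0.001 0.07 15; -0.002 0 0 0.001 0.001 0.074 15; -0.002 0 0 0.001 0.001 0.075 15"}}

```text
time_s: 29.72
position: [453.7, 129.8, 27.6]
ee_rot: [3.138, -0.001, 1.395]
force: [-0.0, -0.3, -1.5]
opening: 0.317
```

Emit:
{"fn": "arm_command", "kwargs": {"motion": "0 0 0 0 0 0.001 15; 0 0 0 0 0 0.002 15; 0 0 0 0 0 0.003 15"}}

```text
time_s: 30.1
position: [454.0, 129.9, 25.0]
ee_rot: [3.137, -0.002, 1.395]
force: [-0.8, 0.4, -2.3]
opening: 0.311
```

Emit:
{"fn": "arm_command", "kwargs": {"motion": "0 0 0 0 0 0.001 15; 0 0 0 0 0 0.002 15; 0 0 0 0 0 0.003 15"}}

```text
time_s: 30.48
position: [454.0, 129.9, 22.4]
ee_rot: [3.137, -0.002, 1.395]
force: [-2.3, -0.4, 16.5]
opening: 0.315
```

Emit:
{"fn": "arm_command", "kwargs": {"motion": "0 0 0 0 0 -0.001 40; 0 0 0 0 0 -0.001 60; 0 0 0 0 0 -0.001 60; 0 0 0 0 0 -0.06 60; 0 0 0 0 0 -0.12 60"}}

```text
time_s: 31.1
position: [452.6, 129.6, 142.9]
ee_rot: [3.14, -0.0, 1.396]
force: [1.2, 0.4, -0.4]
opening: 0.605
```

```bash
python3 go.py 530,-380,200,70; python3 look.py w28
```

```text
530.0,-380.0,200.0,70.0:  0.002 -0.001 0.174 -0.488 0.165 -0.057 rows~8.3
[452.6 129.6 142.9] [ 3.14  -0.     1.396] 0.605 31.1
```

View pics/w28.png

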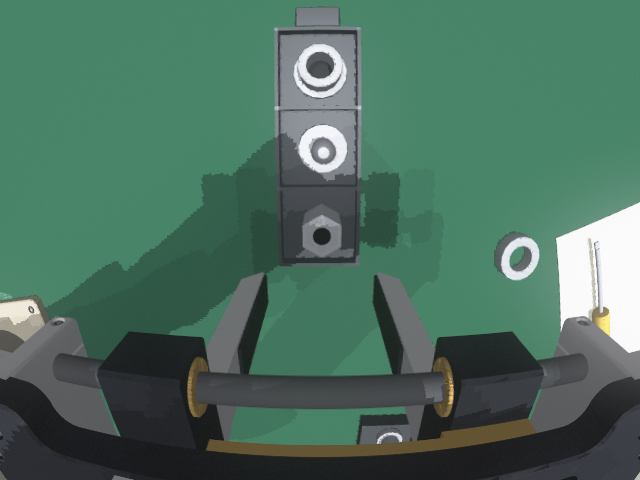

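All five parts are placed. I'll retreat and check both trays from the top and scene cameras.

Emit:
{"fn": "arm_command", "kwargs": {"motion": "0 0 0.174 -0.488 0.165 -0.057 60; 0 0 0.174 -0.488 0.165 -0.057 60; 0 0 0.174 -0.488 0.165 -0.057 60; 0 0 0.174 -0.488 0.165 -0.057 60; 0 0 0.174 -0.488 0.165 -0.057 60"}}

```text
time_s: 31.78
position: [501.6, -178.6, 181.1]
ee_rot: [3.129, -0.009, 1.222]
force: [1.2, 0.8, 0.2]
opening: 0.598
```

```bash
python3 go.py 480,-460,220,60
```

```text
480.0,-460.0,220.0,60.0:  0.012 -0.010 0.174 -0.272 0.076 -0.040 rows~4.6
```

Emit:
{"fn": "arm_command", "kwargs": {"motion": "0.012 -0.01 0.174 -0.272 0.076 -0.04 60; 0.012 -0.01 0.174 -0.272 0.076 -0.04 60; 0.012 -0.01 0.174 -0.272 0.076 -0.04 60; 0.012 -0.01 0.174 -0.272 0.076 -0.04 60; 0.012 -0.01 0.174 -0.272 0.076 -0.04 60"}}

```text
time_s: 32.4
position: [477.6, -464.3, 219.5]
ee_rot: [-3.141, 0.002, 1.044]
force: [0.5, -0.1, -0.5]
opening: 0.603
```

```bash
python3 - <<'E'
from h import *
import time
t=read_camera("top"); s=read_camera("scene")
a=cv2.resize(t[150:310,220:480],None,fx=3,fy=3,interpolation=cv2.INTER_CUBIC)
cv2.imwrite("pics/tf.png",a[:,:,::-1])
cv2.imwrite("pics/sf.png",s[:,:,::-1])
for q in ("spacer_ring","control_box","screwdriver"):
    for n in("top","scene"):
        for x in spotter.spot_point(n,q)[:1]: print(q,n,x["p"],x["location"],onplane(n,x["location"],0,cam(n)))
print(ctrl.get_state()["time_s"])
E
```

```text
spacer_ring top 0.66 [328.0, 210.4] [644.81506301  66.15080533   0.        ]
control_box top 0.56 [186.3, 325.9] [320.77633467 444.067601     0.        ]
control_box scene 0.96 [344.6, 129.4] [313.50801091 439.85810317   0.        ]
screwdriver top 0.88 [362.7, 166.9] [771.6123183  -30.03475116   0.        ]
screwdriver scene 0.86 [379.5, 319.5] [ 7.67918205e+02 -2.78166233e+01  1.13686838e-13]
32.8
```

View pics/tf.png

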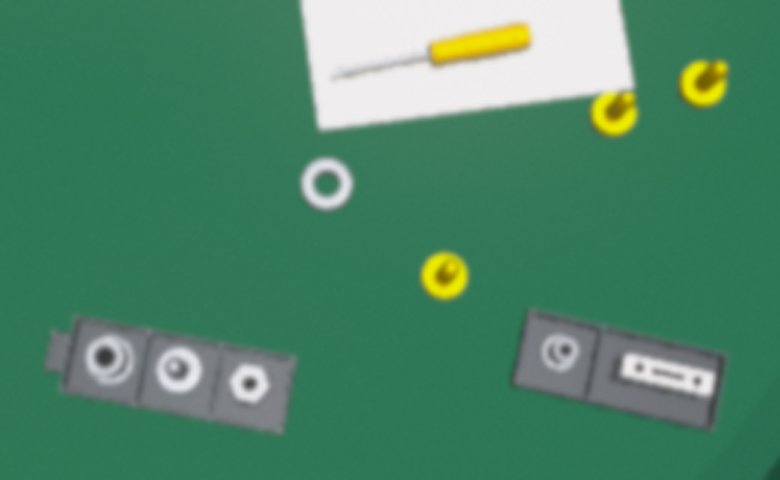

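View pics/sf.png

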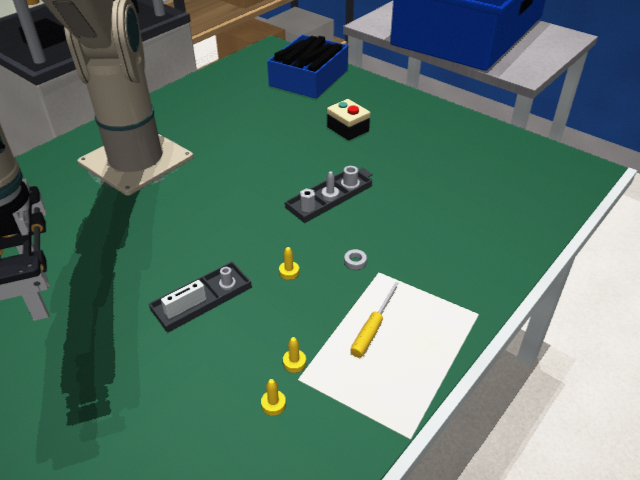

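```bash
python3 -c "
from workcell import ticket
print(ticket.close_job())"
```

```text
the job is handed in; nothing more can be done
None
```

Both changeover kits are made up, and I handed the job in at about 33 s of the 131 s allowed.

- **Three-pocket tray:** the large flanged bush is in the pocket next to the finger tab, the grey punch is in the middle and the hexagonal standoff is in the other end.
- **Two-pocket tray:** the rail lies along the long pocket and the small flanged bush is in the square one.

**Last checks:** with the arm drawn clear, the top and scene pictures show all five parts upright inside their own pockets and both trays flat. For each part the wrist force rose when it reached the pocket floor (up to about 20 N), before I let go.

**Bystanders:** the spacer ring, control box, screwdriver and the yellow punch look-alikes look unmoved in the pictures. Position estimates agree with the first ones within about 7 mm, which I put down to network noise. The final scene-camera search did not report the ring, though it is plainly visible in that picture.

**Measured disagreements:** the measured hand position wandered by a few mm, and tray positions from different cameras differed by up to about 5 mm. I therefore lined up each grasp and each placing from the wrist picture. I did not measure final offsets from the pocket centres; I judged them by eye from the pictures.

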